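# Empty the weighing cup and hold the balance's recessed tare button

### The job

Tip the four ceramic balls out of the metal weighing cup into the blue tray, then stand the empty cup upright in the middle of the balance's round pan and let go of it. After that take the orange stylus from its stand, reach its steel tip through the yellow-ringed hole in the balance's blue panel and push the recessed red tare button fully down, without forcing it. Do not press the button before the cup stands on the pan, leave the bottle, jar and brass weight alone, and finish while still gripping the stylus and holding the button down.

Things in the scene. Friction and masses are not known exactly. Their poses are not given: they have to be found in the camera images.
- cup: open round aluminium cup, 64 mm high, outer diameter 48 mm at the foot widening evenly to 62 mm at the rim, wall 3 mm, floor 4 mm; 80 to 170 g empty; origin at the centre of its underside, z up through the mouth. Loose on the table, upright, with the balls inside; its inner wall leans 6 degrees outward, so it drains when tipped somewhat past level
- ball0_center (a point): centre of white ceramic ball 0, 18 mm across, 15 g; all four start in the cup and roll freely
- ball1_center (a point): centre of white ceramic ball 1, 18 mm across, 15 g; all four start in the cup and roll freely
- ball2_center (a point): centre of white ceramic ball 2, 18 mm across, 15 g; all four start in the cup and roll freely
- ball3_center (a point): centre of white ceramic ball 3, 18 mm across, 15 g; all four start in the cup and roll freely
- tray: open blue tray fixed to the table, 150 x 150 mm outside, 45 mm high, walls and floor 5 mm thick; origin at the centre of its underside, x and y along its sides, turned at random
- balance: white laboratory balance fixed to the table, 170 mm (its x) by 240 mm (its y), housing top 50 mm above the table; origin at the centre of its underside, its y towards the pan, turned at random. On its -y half stands the blue control panel 150 x 100 mm, top 74 mm above the table; it also carries a flat display (top 77 mm above the table)
- pan (a point): centre of the top of the round steel pan, 96 mm in diameter, 60 mm above the table; rigid
- hole (a point): centre of the mouth of the upright round hole in the blue panel, in the panel's top face 74 mm above the table, ringed in yellow; 16 mm in diameter. The button lies inside, 16 mm below the mouth
- tare_top (a point): centre of the top face of the red round tare button, 12 mm in diameter, straight below the hole and moving straight down when pressed
- tare (a joint): travel of the tare button in m: 0 up, 0.005 fully down; it springs back, starting to move at about 2 N and fully down on a rigid stop at about 4.5 N
- stylus: reset stylus, 110 mm long, 35 g: a steel pin 6 mm in diameter and 45 mm long, above it an orange round handle 15 mm in diameter and 65 mm long; origin at the pin's tip, z along it towards the handle's top. It stands upright and loose, pin down in the stand, tip 5 mm and handle from 50 to 115 mm above the table
- stand: black block fixed to the table, 50 x 50 x 50 mm, with a 10 mm wide, 47 mm deep upright hole in the middle of its top in which the stylus stands; origin at the centre of its underside
- bottle: bystander: white plastic bottle, 60 mm in diameter, 150 mm high; origin at the centre of its underside
- jar: bystander: amber jar with a black lid, 60 mm in diameter, 85 mm high; origin at the centre of its underside
- weight: bystander: brass calibration weight, 34 mm in diameter, 53 mm high; origin at the centre of its underside

How it is judged:
By the outcome, as a careful person would: the job done as asked, in the order asked, and still so for the second after the job is handed in, while the arm keeps its last pose, push and grip.
It also fails if it takes over 72 s, if anything falls off the work surface, if the arm or the gripper's body presses on something with over 40 N, if the wrist force passes 120 N, or if a joint passes its speed limit or range.

### The arm

A 6-joint arm with a two-finger parallel gripper is mounted at the origin on the work surface. World frame = base frame: x ahead of the robot, y to its left, z up, the work surface at z = 0. Lengths are in mm, angles in rad, forces in N, time in s.
With the tool pointing down it reaches from about 350 to 975 mm from the base axis. Payload 7.1 kg.
Tool frame: the origin (TCP) lies at the very end of the fingers, on their centre line; the grasp point (between the pads) lies 19 mm behind it; x points along the fingers, y is the direction in which the jaws open and shut, and the axes are right-handed (so a half turn about x gives the same grasp; the last joint's range is limited). The gripper opens to 88 mm and grips with 3 to 60 N. Pads are 20 mm wide; open, the fingers measure 115 mm over their backs; the gripper's body (75 mm by 178 mm) begins 61 mm behind the grasp point.
Start: joints at [-1.334, 0.423, 1.63, -0, 1.089, -0.019], TCP at [158.156, -604.642, 222.675] pointing down, gripper open.
Joint ranges: [-3, 3], [-0.9, 2.11], [0.09, 2.58], [-1.31, 4.45], [0.11, 2.69], [-2.54, 2.54]. Speed limits (rad/s): [2.39, 2.39, 3.01, 3.14, 3.14, 3.14].

### API

Orientations are given as a rotation vector (axis times angle).
In Python, from workcell import ctrl gives the robot as it stands. The module is installed in compiled form; this text tells all that it offers.
- The arm moves only by the tool carry_out, never from a script. Its argument "commands" is a list of rows, each a list of 6 numbers: the shift along the tool's x, y, z in m, then the turn, a rotation vector about the tool's x, y, z in degrees. In form: [[tx, ty, tz, rx, ry, rz], ...]. A call has 1 to 8 rows; each row shifts and turns the pose as measured when the row begins, along the tool's axes as they then stand; what a row does not reach is not made up. A row lasts 1/8 s, in which the tool goes at most 62.5 mm and 10.7 degrees, less where a joint would pass 70% of its speed; a pose out of reach is approached as far as the arm can. A call with a gripper value outside its range is refused whole. "grip" is the closure, from 0 (fully open) to 1 (shut), set as the call begins (left out, the last holds). The fingers move at their own pace and stop on an object; the grip force is fixed at half the most. Time passes only in rows, so rows that do not move let the fingers close. It gives the time, the measured TCP pose, the force and the opening at its end, in the units of the state.
- ctrl.get_obs(): the state, without advancing time (a new reading comes with each control period).
- ctrl.get_image(name): name is "scene" or "side" or "wrist"; returns a dict with "pixels" (384x512x3 uint8, blue, green, red), "intrinsics" (3x3 intrinsics, pixels), "rvec" (rotation vector, rad) and "tvec" (3), from world to camera coordinates, as OpenCV has them. Camera axes: x right, y down, z forward; pixel columns grow to the right and rows downward; lengths in mm; the calibration is good to about 2 mm. The wrist camera is an equidistant fisheye: a pixel r from the principal point sees the ray r / f radians off the axis. A picture is of the moment at which its call begins. There is no depth.
- ctrl.close_job(): hands the job in, once; it reports no verdict.
The state is a dict: "t": time; "qpos": joint angles; "qvel": joint speeds; "joint_torque": joint torques, N m; "ee_pos": TCP position; "orientation": TCP orientation; "ft_force": force on the tool from outside, world axes, zero at the start; "moment": the same for the moment, N m; "width": finger opening in mm.
Only numpy, scipy, OpenCV 4.12 (cv2) and the standard library are available. Lean on these libraries where they do the work, as an engineer would, in place of code of your own. Each camera call takes 0.05 s, during which the arm holds its last target. There are 200 camera calls.

## Working session

There is one attempt and no reset: what is moved stays moved. The work goes in short steps, Python scripts to look and compute and a tool call to move; the robot and the scene stay as the last step left them, time stands still between calls to the robot, and variables do not carry over. Pictures are saved under pics/ and viewed, about 8 in all and at most 12, crops included, and the job is handed in when it is done.

Besides the shell and the picture viewer there is one more tool, called after "Request:" by a JSON object that holds its "op" and its "data", one argument or row to a line. carry_out: Moves the arm, as the interface text tells. Its arguments: {"type":"object","properties":{"commands":{"type":"array"},"grip":{"type":"number"}},"required":["commands"]}

```bash
mkdir -p pics; python3 - <<'E'
from workcell import ctrl
import cv2,numpy as np
o=ctrl.get_obs()
for k,v in o.items(): print(k,np.round(v,3))
for n in ["scene","side","wrist"]:
    d=ctrl.get_image(n); cv2.imwrite(f"pics/{n}0.png",d["pixels"])
    print(n,np.round(d["intrinsics"],1).tolist(),np.round(d["rvec"],3),np.round(d["tvec"],1))
    np.savez(f"{n}0.npz",**d)
a=[cv2.imread(f"pics/{n}0.png") for n in ["scene","side"]]
E
```

```text
t 0.0
qpos [-1.334  0.424  1.631  0.     1.089 -0.019]
qvel [ 0.001  0.001 -0.001  0.001  0.    -0.   ]
joint_torque [ 1.0000e-03 -5.4463e+01 -2.7366e+01  6.4000e-02  2.3000e-02 -0.0000e+00]
ee_pos [ 158.024 -604.13   221.929]
orientation [ 2.086  0.27  -2.086]
ft_force [-0.206 -0.312  0.753]
moment [-0.051  0.005 -0.024]
width 87.773
scene [[393.7, 0.0, 254.2], [0.0, 393.7, 191.1], [0.0, 0.0, 1.0]] [ 1.39   2.339 -0.749] [ 243.8 -351.2 1314.5]
side [[460.2, 0.0, 250.4], [0.0, 460.2, 192.8], [0.0, 0.0, 1.0]] [ 0.566 -2.607  1.261] [ 467.1  180.7 1019.6]
wrist [[297.3, 0.0, 257.5], [0.0, 297.3, 193.9], [0.0, 0.0, 1.0]] [-2.307  1.782  0.245] [-624.7  -33.1  389.4]
```

View pics/scene0.png

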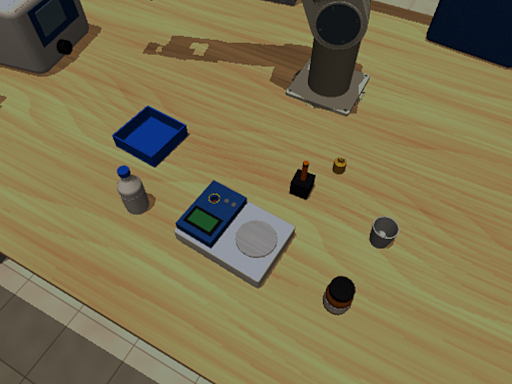

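View pics/side0.png

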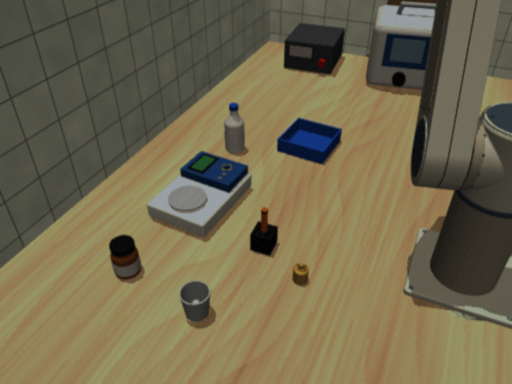

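The scene view shows the cup at (384,233), stylus (305,170), stand (303,185), tray (150,135), pan (256,239) and hole (214,199). The side view shows the cup at (196,300), stylus (264,220), tray (310,140), pan (188,199) and hole (227,168).

```bash
cat > h.py <<'E'
import cv2,numpy as np
from scipy.spatial.transform import Rotation as R
def ray(d,px):
    K=d["intrinsics"];Rm=cv2.Rodrigues(np.asarray(d["rvec"],float))[0];t=np.asarray(d["tvec"],float).ravel()
    v=np.array([(px[0]-K[0,2])/K[0,0],(px[1]-K[1,2])/K[1,1],1.])
    return -Rm.T@t, Rm.T@v
def fray(d,px):
    K=d["intrinsics"];Rm=cv2.Rodrigues(np.asarray(d["rvec"],float))[0];t=np.asarray(d["tvec"],float).ravel()
    m=np.array([(px[0]-K[0,2])/K[0,0],(px[1]-K[1,2])/K[1,1]]);r=np.hypot(*m)
    v=np.array([*(m/max(r,1e-9)*np.sin(r)),np.cos(r)])
    return -Rm.T@t, Rm.T@v
def plane(cr,z):
    c,v=cr; return c+v*(z-c[2])/v[2]
def tool(o):
    return np.array(o["ee_pos"]),R.from_rotvec(o["orientation"]).as_matrix()
def proj(d,P,fish=False):
    K=d["intrinsics"];Rm=cv2.Rodrigues(np.asarray(d["rvec"],float))[0];t=np.asarray(d["tvec"],float).ravel()
    p=Rm@np.asarray(P,float)+t
    if fish:
        a=np.arctan2(np.hypot(p[0],p[1]),p[2]);m=p[:2]/np.hypot(p[0],p[1])*a
    else: m=p[:2]/p[2]
    return m*[K[0,0],K[1,1]]+[K[0,2],K[1,2]]
def blob(mask,near=None,amin=8):
    n,l,s,c=cv2.connectedComponentsWithStats(mask.astype(np.uint8))
    ids=[i for i in range(1,n) if s[i,4]>=amin]
    if near is not None: ids.sort(key=lambda i:np.hypot(*(c[i]-near)))
    else: ids.sort(key=lambda i:-s[i,4])
    return [(c[i],s[i],l==i) for i in ids]
E
python3 - <<'E'
from h import *
S=dict(np.load("scene0.npz"));D=dict(np.load("side0.npz"))
pts={"cuprim":((384.5,228),(196,290),64),"pan":((256.5,238.5),(188,199),60),"hole":((214.5,198.5),(227,168),74),"stytop":((305.5,162),(264.5,209),115),
"trayc":((150,130),(310,134),45),"jar":((341,286),(123,243),85),"bottle":((125,171),(234,106),150),"weight":((341,160),(300,268),53)}
for k,(a,b,z) in pts.items(): print(k,plane(ray(S,a),z).round(1),plane(ray(D,b),z).round(1))
# tray corners, balance corners, housing
for n,d in(("S",S),("D",D)):
    im=d["pixels"];hsv=cv2.cvtColor(im,cv2.COLOR_BGR2HSV)
    m=cv2.inRange(hsv,(105,150,40),(130,255,255))
    for c,s,mm in blob(m,amin=300)[:4]: 
        q=cv2.approxPolyDP(max(cv2.findContours(mm.astype(np.uint8),0,2)[0],key=cv2.contourArea),4,True)
        print(n,c.round(1),s,q[:,0].tolist())
    m=cv2.inRange(hsv,(3,150,80),(14,255,255))
    for c,s,mm in blob(m,amin=15)[:4]: print(n,"or",c.round(1),s)
a=cv2.resize(S["pixels"][120:300,100:400],None,fx=2.6,fy=2.6,interpolation=cv2.INTER_CUBIC)
cv2.imwrite("pics/crop1.png",a)
E
```

```text
cuprim [485.  331.9  64. ] [482.1 325.5  64. ]
pan [651.1  81.   60. ] [645.7  81.7  60. ]
hole [609.8 -57.1  74. ] [608.4 -58.8  74. ]
stytop [431.7  99.8 115. ] [433.4  98.9 115. ]
trayc [ 479.3 -357.7   45. ] [ 478.3 -359.6   45. ]
jar [677.8 293.8  85. ] [677.8 293.3  85. ]
bottle [ 685.  -245.8  150. ] [ 679.1 -248.6  150. ]
weight [328.6 165.4  53. ] [318.  176.5  53. ]
S [149.2 135.3] [ 112  106   74   61 1951] [[147, 106], [112, 135], [116, 145], [154, 166], [152, 156], [185, 125]]
S [213.6 209.3] [ 176  181   70   63 1451] [[214, 181], [176, 222], [209, 243], [245, 199]]
S or [305.6 162.6] [303 161   6   4  21]
D [309.  140.3] [ 278  119   63   44 1761] [[298, 119], [279, 138], [278, 149], [322, 162], [340, 130]]
D [217.2 170.7] [182 152  65  34 776] [[182, 170], [229, 185], [246, 167], [218, 158], [202, 174], [187, 168], [201, 152]]
D or [264.4 209.3] [262 207   6   5  22]
```

View pics/crop1.png

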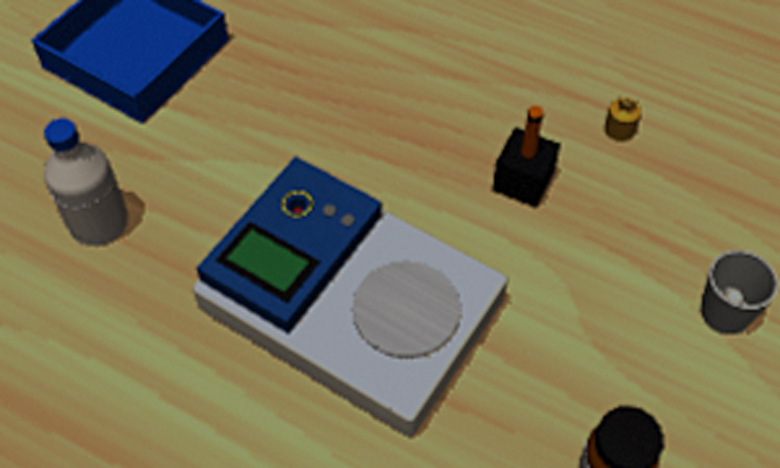

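The crop confirms the hole at crop pixel (297,204), the pan at (406,310), one visible ball in the cup, and the stylus upright in its stand. Next I check the wrist joint ranges for a tilted grasp.

```bash
cat >> h.py <<'E'
E
python3 - <<'E'
from h import *
from workcell import ctrl
o=ctrl.get_obs();p,T=tool(o);print(T.round(3))
q=o["qpos"]
F=R.from_euler("ZYZYZ",[q[0],q[1]+q[2],q[3],q[4],q[5]]).as_matrix()
C=F.T@T; print("C",C.round(2)); C=C.round()
def wr(az,pp,T):
    M=R.from_euler("ZY",[az,pp]).as_matrix().T@T@C.T
    return R.from_matrix(M).as_euler("ZYZ")
for name,az,th0s in(("cup",.6,(60,)),("pan",.12,(60,)),("pour",-.64,(60,0,-30,-55))):
  u=np.array([np.cos(az),np.sin(az),0]);t=np.array([-u[1],u[0],0]);k=np.array([0,0,1])
  for s in(1,-1):
   for ys in(1,-1):
    for th in th0s:
      a=np.radians(th);x=s*np.sin(a)*t-np.cos(a)*k;y=ys*u;TT=np.c_[x,y,np.cross(x,y)]
      print(name,"x toward",s,"y",ys,th,[wr(az,pp,TT).round(2).tolist() for pp in(1.9,2.2,2.5)])
E
```

```text
[[-0.     0.253 -0.967]
 [ 0.001 -0.967 -0.253]
 [-1.    -0.001 -0.   ]]Traceback (most recent call last):
  File "<stdin>", line 5, in <module>
  File "scipy/spatial/transform/_rotation.pyx", line 1413, in scipy.spatial.transform._rotation.Rotation.from_euler
ValueError: Expected axis specification to be a non-empty string of upto 3 characters, got ZYZYZ
```

```bash
python3 - <<'E'
from h import *
from workcell import ctrl
o=ctrl.get_obs();p,T=tool(o)
q=o["qpos"]
F=(R.from_euler("ZY",[q[0],q[1]+q[2]])*R.from_euler("ZYZ",[q[3],q[4],q[5]])).as_matrix()
C=F.T@T; print("C",C.round(2)); C=C.round()
def wr(az,pp,T):
    M=R.from_euler("ZY",[az,pp]).as_matrix().T@T@C.T
    return R.from_matrix(M).as_euler("ZYZ")
for name,az,th0s in(("cup",.6,(60,)),("pour",-.64,(60,0,-30,-55))):
  u=np.array([np.cos(az),np.sin(az),0]);t=np.array([-u[1],u[0],0]);k=np.array([0,0,1])
  for s in(1,-1):
   for ys in(1,-1):
    for th in th0s:
      a=np.radians(th);x=s*np.sin(a)*t-np.cos(a)*k;y=ys*u;TT=np.c_[x,y,np.cross(x,y)]
      print(name,"x toward",s,"y",ys,th,[wr(az,pp,TT).round(2).tolist() for pp in(1.9,2.2,2.5)])
E
```

```text
C [[ 0. -1.  0.]
 [ 0. -0. -1.]
 [ 1.  0.  0.]]
cup x toward 1 y 1 60 [[1.07, 1.41, -0.29], [1.13, 1.27, -0.56], [1.24, 1.16, -0.86]]
cup x toward 1 y -1 60 [[1.07, 1.41, 2.85], [1.13, 1.27, 2.58], [1.24, 1.16, 2.28]]
cup x toward -1 y 1 60 [[-1.07, 1.41, 0.29], [-1.13, 1.27, 0.56], [-1.24, 1.16, 0.86]]
cup x toward -1 y -1 60 [[-1.07, 1.41, -2.85], [-1.13, 1.27, -2.58], [-1.24, 1.16, -2.28]]
pour x toward 1 y 1 60 [[1.07, 1.41, -0.29], [1.13, 1.27, -0.56], [1.24, 1.16, -0.86]]
pour x toward 1 y 1 0 [[-0.0, 1.24, 0.0], [0.0, 0.94, 0.0], [0.0, 0.64, -0.0]]
pour x toward 1 y 1 -30 [[-0.55, 1.29, 0.17], [-0.62, 1.04, 0.35], [-0.77, 0.8, 0.59]]
pour x toward 1 y 1 -55 [[-0.99, 1.38, 0.27], [-1.06, 1.23, 0.54], [-1.17, 1.09, 0.83]]
pour x toward 1 y -1 60 [[1.07, 1.41, 2.85], [1.13, 1.27, 2.58], [1.24, 1.16, 2.28]]
pour x toward 1 y -1 0 [[0.0, 1.24, 3.14], [0.0, 0.94, 3.14], [0.0, 0.64, 3.14]]
pour x toward 1 y -1 -30 [[-0.55, 1.29, -2.97], [-0.62, 1.04, -2.79], [-0.77, 0.8, -2.55]]
pour x toward 1 y -1 -55 [[-0.99, 1.38, -2.87], [-1.06, 1.23, -2.6], [-1.17, 1.09, -2.31]]
pour x toward -1 y 1 60 [[-1.07, 1.41, 0.29], [-1.13, 1.27, 0.56], [-1.24, 1.16, 0.86]]
pour x toward -1 y 1 0 [[-0.0, 1.24, 0.0], [0.0, 0.94, 0.0], [0.0, 0.64, -0.0]]
pour x toward -1 y 1 -30 [[0.55, 1.29, -0.17], [0.62, 1.04, -0.35], [0.77, 0.8, -0.59]]
pour x toward -1 y 1 -55 [[0.99, 1.38, -0.27], [1.06, 1.23, -0.54], [1.17, 1.09, -0.83]]
pour x toward -1 y -1 60 [[-1.07, 1.41, -2.85], [-1.13, 1.27, -2.58], [-1.24, 1.16, -2.28]]
pour x toward -1 y -1 0 [[0.0, 1.24, 3.14], [0.0, 0.94, 3.14], [0.0, 0.64, 3.14]]
pour x toward -1 y -1 -30 [[0.55, 1.29, 2.97], [0.62, 1.04, 2.79], [0.77, 0.8, 2.55]]
pour x toward -1 y -1 -55 [[0.99, 1.38, 2.87], [1.06, 1.23, 2.6], [1.17, 1.09, 2.31]]
```

```bash
cat >> h.py <<'E'
def pose(az,r,z,th,psi):
    """grasp point polar (rad,mm), tilt th (deg, x towards -t for +), jaw azimuth psi (rad) -> TCP, matrix"""
    u=np.array([np.cos(psi),np.sin(psi),0]);t=np.array([-u[1],u[0],0]);k=np.array([0,0,1.])
    a=np.radians(th);x=-np.sin(a)*t-np.cos(a)*k
    T=np.c_[x,u,np.cross(x,u)]
    return np.array([r*np.cos(az),r*np.sin(az),z])+19*x,T
def params(o):
    p,T=tool(o);g=p-19*T[:,0];psi=np.arctan2(T[1,1],T[0,1]);t=np.array([-np.sin(psi),np.cos(psi),0])
    return np.array([np.arctan2(g[1],g[0]),np.hypot(g[0],g[1]),g[2],np.degrees(np.arctan2(-T[:,0]@t,-T[2,0])),psi])
def rows(o,*targets,smax=55,rmax=9.5):
    """targets (x,y,z,th,psi or None) of the grasp point; prints rows"""
    P,T=tool(o);w=params(o);n0=0
    for x,y,z,th,psi in targets:
        az=np.arctan2(y,x);e=np.array([az,np.hypot(x,y),z,th,az if psi is None else psi])
        d=e-w
        L=np.hypot(np.hypot(d[0]*(e[1]+w[1])/2,d[1]),d[2])+19*abs(np.radians(d[3]));A=max(abs(d[3]),abs(np.degrees(d[4])))
        n=max(1,int(np.ceil(max(L/smax,A/rmax))))
        for i in range(1,n+1):
            P2,T2=pose(*(w+d*i/n))
            s=T.T@(P2-P)/1000;rv=np.degrees(R.from_matrix(T.T@T2).as_rotvec())
            print([round(float(v),3) for v in s]+[round(float(v),1) for v in rv]);P,T=P2,T2;n0+=1
        print("--",n0,"at",P.round(1));w=e
E
python3 - <<'E'
from h import *
from workcell import ctrl
o=ctrl.get_obs();print(params(o).round(3))
t=np.array([-.562,.827,0]);a=np.radians(50);x=-np.sin(a)*t-np.cos(a)*np.array([0,0,1])
G=np.array([483.5,328.7,40]);g=G-120*x;print(g)
rows(o,(*g[:2],200,0,np.arctan2(328.7,483.5)),(*g,50,np.arctan2(328.7,483.5)))
E
```

```text
[-1.31500e+00  6.24598e+02  2.41116e+02 -2.00000e-03 -1.31500e+00]
[431.83796276 404.72225054 117.13451316]
[0.002, -0.004, -0.056, -4.8, -0.0, 0.1]
[0.002, -0.004, -0.056, -4.8, -0.0, -0.0]
[0.002, -0.005, -0.056, -4.8, -0.0, -0.0]
[0.002, -0.005, -0.055, -4.8, -0.0, -0.0]
[0.002, -0.005, -0.055, -4.8, -0.0, -0.0]
[0.002, -0.006, -0.055, -4.8, -0.0, -0.0]
[0.002, -0.006, -0.055, -4.8, -0.0, -0.0]
[0.002, -0.007, -0.055, -4.8, -0.0, -0.0]
[0.002, -0.007, -0.055, -4.8, -0.0, -0.0]
[0.002, -0.007, -0.054, -4.8, -0.0, -0.0]
[0.002, -0.008, -0.054, -4.8, -0.0, -0.0]
[0.002, -0.008, -0.054, -4.8, -0.0, -0.0]
[0.002, -0.008, -0.054, -4.8, -0.0, -0.0]
[0.002, -0.009, -0.054, -4.8, -0.0, -0.0]
[0.002, -0.009, -0.054, -4.8, -0.0, -0.0]
[0.002, -0.009, -0.053, -4.8, -0.0, -0.0]
[0.002, -0.01, -0.053, -4.8, -0.0, -0.0]
[0.002, -0.01, -0.053, -4.8, -0.0, -0.0]
[0.002, -0.01, -0.053, -4.8, -0.0, -0.0]
[0.002, -0.011, -0.053, -4.8, -0.0, -0.0]
[0.002, -0.011, -0.052, -4.8, -0.0, -0.0]
[0.002, -0.011, -0.052, -4.8, -0.0, -0.0]
[0.002, -0.012, -0.052, -4.8, -0.0, -0.0]
-- 23 at [431.8 404.7 181. ]
[0.014, 0.0, 0.003, 0.0, -8.3, -0.0]
[0.013, -0.0, 0.001, -0.0, -8.3, -0.0]
[0.013, -0.0, -0.001, 0.0, -8.3, 0.0]
[0.012, 0.0, -0.003, -0.0, -8.3, -0.0]
[0.011, 0.0, -0.005, -0.0, -8.3, -0.0]
[0.01, -0.0, -0.006, 0.0, -8.3, 0.0]
-- 29 at [440.  392.7 104.9]
```

Request:
{"op": "carry_out", "data": {
  "commands": [
    [0,-0.005,-0.056,-4.8,0,0],
    [0,-0.005,-0.056,-4.8,0,0],
    [0,-0.005,-0.056,-4.8,0,0],
    [0,-0.005,-0.056,-4.8,0,0],
    [0,-0.005,-0.055,-4.8,0,0],
    [0,-0.006,-0.055,-4.8,0,0],
    [0,-0.006,-0.055,-4.8,0,0],
    [0,-0.006,-0.055,-4.8,0,0]
  ],
  "grip": 0
}}

```text
t: 1.15
ee_pos: [513.3, -334.7, 220.0]
orientation: [1.657, 0.844, -1.658]
ft_force: [1.0, -0.1, 1.2]
width: 87.9
```

Request:
{"op": "carry_out", "data": {
  "commands": [
    [0.002,-0.007,-0.055,-4.8,0,0],
    [0.002,-0.007,-0.055,-4.8,0,0],
    [0.002,-0.008,-0.054,-4.8,0,0],
    [0.002,-0.008,-0.054,-4.8,0,0],
    [0.002,-0.008,-0.054,-4.8,0,0],
    [0.002,-0.009,-0.054,-4.8,0,0],
    [0.002,-0.009,-0.054,-4.8,0,0],
    [0.002,-0.009,-0.053,-4.8,0,0]
  ]
}}

```text
t: 2.15
ee_pos: [593.4, 100.7, 202.5]
orientation: [1.164, 1.24, -1.163]
ft_force: [0.3, -0.3, -0.6]
width: 87.4
```

```bash
python3 - <<'E'
from h import *
from workcell import ctrl
o=ctrl.get_obs();print(params(o).round(3))
psi=np.arctan2(328.7,483.5)
rows(o,(432,405,190,0,psi),(432,405,117,50,psi),smax=56)
E
```

```text
[ 1.68000e-01  6.01853e+02  2.21515e+02 -1.05000e-01  6.20000e-02]
[0.005, -0.009, -0.049, -4.4, -0.0, 0.1]
[0.005, -0.009, -0.049, -4.4, -0.0, -0.0]
[0.005, -0.009, -0.049, -4.4, -0.0, -0.0]
[0.005, -0.01, -0.049, -4.4, -0.0, -0.0]
[0.005, -0.01, -0.049, -4.4, -0.0, -0.0]
[0.005, -0.01, -0.049, -4.4, -0.0, -0.0]
[0.005, -0.011, -0.048, -4.4, -0.0, -0.0]
-- 7 at [432. 405. 171.]
[0.012, 0.0, 0.003, 0.0, -8.3, 0.0]
[0.012, -0.0, 0.001, -0.0, -8.3, -0.0]
[0.011, -0.0, -0.001, 0.0, -8.3, 0.0]
[0.011, -0.0, -0.002, -0.0, -8.3, -0.0]
[0.01, 0.0, -0.004, -0.0, -8.3, -0.0]
[0.009, -0.0, -0.005, 0.0, -8.3, 0.0]
-- 13 at [440.2 393.  104.8]
```

Request:
{"op": "carry_out", "data": {
  "commands": [
    [0.003,-0.009,-0.05,-4.6,0,0],
    [0.003,-0.009,-0.05,-4.6,0,0],
    [0.003,-0.009,-0.05,-4.6,0,0],
    [0.003,-0.01,-0.05,-4.6,0,0],
    [0.003,-0.01,-0.05,-4.6,0,0],
    [0.003,-0.01,-0.05,-4.6,0,0],
    [0.003,-0.01,-0.05,-4.6,0,0],
    [0,0,0,0,0,0]
  ]
}}

```text
t: 3.15
ee_pos: [416.9, 421.5, 179.8]
orientation: [0.72, 1.451, -0.72]
ft_force: [-0.1, -0.2, 0.2]
width: 87.5
```

Request:
{"op": "carry_out", "data": {
  "commands": [
    [0.012,0,0.003,0,-8.6,0],
    [0.012,0,0.001,0,-8.6,0],
    [0.011,0,-0.001,0,-8.6,0],
    [0.011,0,-0.002,0,-8.6,0],
    [0.01,0,-0.004,0,-8.6,0],
    [0.009,0,-0.005,0,-8.6,0],
    [0,0,0,0,0,0]
  ]
}}

```text
t: 4.03
ee_pos: [433.7, 404.8, 113.7]
orientation: [0.305, 0.593, -0.896]
ft_force: [-0.2, -1.5, 0.1]
width: 87.8
```

```bash
python3 - <<'E'
from h import *
from workcell import ctrl
o=ctrl.get_obs();print(o["t"],params(o).round(3),np.round(o["qpos"],2),np.round(o["ee_pos"],1))
for n in("wrist","side"):
    d=ctrl.get_image(n);np.savez(n+"1.npz",**d);cv2.imwrite(f"pics/{n}1.png",d["pixels"])
E
```

```text
4.025 [  0.776 595.051 125.083  53.1     0.64 ] [ 1.11  0.79  1.62 -0.82  1.37  0.92] [433.7 404.8 113.7]
```

View pics/wrist1.png

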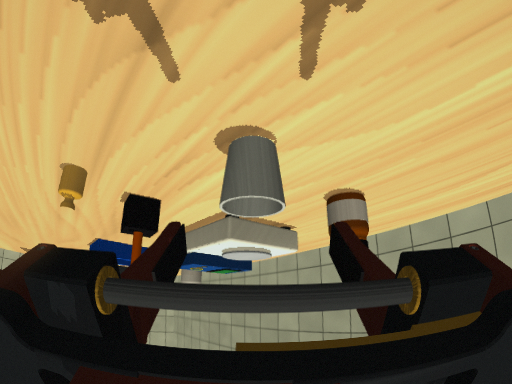

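The wrist view shows the cup ahead between the fingers, with its rim ellipse centred near (252,204) and its foot near (251,138). The jar, stylus and balance are behind it.

```bash
python3 - <<'E'
from h import *
from workcell import ctrl
d=dict(np.load("wrist1.npz"))
hsv=cv2.cvtColor(d["pixels"],cv2.COLOR_BGR2HSV);roi=hsv[150:186,205:300]
print(plane(fray(d,(252.5,204)),64).round(1))
for row in(150,165,180,195):
    L=[c for c in range(200,310) if hsv[row,c,1]<70]; print(row,L[0],L[-1])
for z,w in((64,"rim"),(0,"foot")): print(w,proj(d,(483.5,328.7,z),True).round(1))
D=dict(np.load("side1.npz"));print("side now",proj(D,(483.5,328.7,64)).round(1))
p=plane(fray(d,(252.5,204)),64);G=np.array([p[0],p[1],40]);o=ctrl.get_obs()
psi=np.arctan2(G[1],G[0]);t=np.array([-np.sin(psi),np.cos(psi),0]);
a=np.radians(50);x=-np.sin(a)*t-np.cos(a)*np.array([0,0,1])
rows(o,(*(G-90*x),50,psi),(*G,50,psi),smax=25)
E
```

```text
[475.9 339.6  64. ]
150 229 275
165 227 278
180 224 280
195 222 283
rim [252.3 208.7]
foot [252.5 149.1]
side now [194.6 290.9]
[0.018, -0.003, -0.005, -0.2, 1.4, -0.8]
[0.019, -0.003, -0.005, 0.3, 1.4, -0.4]
-- 2 at [444.3 383.8  85.6]
[0.023, 0.001, 0.0, 0.0, 0.0, 0.0]
[0.023, 0.0, 0.0, 0.0, 0.0, 0.0]
[0.022, -0.0, -0.0, 0.0, 0.0, 0.0]
[0.022, -0.001, -0.0, 0.0, 0.0, 0.0]
-- 6 at [484.3 327.7  27.8]
```

```bash
python3 - <<'E'
from h import *
d=dict(np.load("wrist1.npz"))
im=d["pixels"].astype(int)
for r in list(range(126,146,1))+list(range(190,224)): print(r,im[r,252].tolist(),end=" ")
print()
tv=np.array([-.56,.83,0])
for s in(0,6,12):
    c=np.array([483.5,328.7,0])+s*tv
    f=lambda z,rad,sg:proj(d,c+[0,0,z]+sg*rad*tv,True).round(1)[1]
    print(s,"foot near",f(0,24,1),"rim near",f(64,31,1),"rim far",f(64,31,-1))
E
```

```text
126 [59, 105, 137] 127 [60, 106, 139] 128 [62, 105, 137] 129 [57, 102, 134] 130 [59, 102, 133] 131 [57, 99, 131] 132 [57, 101, 133] 133 [60, 106, 139] 134 [62, 110, 141] 135 [70, 103, 120] 136 [82, 95, 94] 137 [81, 91, 91] 138 [85, 94, 95] 139 [83, 94, 93] 140 [81, 93, 91] 141 [81, 92, 90] 142 [84, 92, 93] 143 [86, 94, 95] 144 [84, 94, 93] 145 [84, 93, 94] 190 [80, 91, 89] 191 [84, 93, 92] 192 [81, 92, 90] 193 [84, 94, 93] 194 [82, 90, 90] 195 [112, 124, 123] 196 [145, 162, 162] 197 [122, 137, 137] 198 [95, 106, 107] 199 [94, 107, 107] 200 [95, 108, 106] 201 [98, 109, 108] 202 [96, 107, 107] 203 [95, 107, 106] 204 [97, 109, 110] 205 [96, 107, 107] 206 [97, 108, 106] 207 [96, 106, 107] 208 [97, 109, 108] 209 [98, 110, 109] 210 [96, 108, 106] 211 [97, 109, 109] 212 [96, 110, 109] 213 [96, 108, 107] 214 [98, 110, 109] 215 [95, 107, 108] 216 [146, 162, 162] 217 [115, 145, 159] 218 [71, 116, 147] 219 [65, 115, 149] 220 [67, 116, 151] 221 [74, 97, 112] 222 [84, 102, 106] 223 [91, 108, 113] 
0 foot near 136.7 rim near 197.0 rim far 218.1
6 foot near 133.2 rim near 194.4 rim far 216.4
12 foot near 129.7 rim near 191.7 rim far 214.7
```

```bash
python3 - <<'E'
from h import *
from workcell import ctrl
o=ctrl.get_obs()
G=np.array([481.5,331.6,38])
psi=np.arctan2(G[1],G[0]);t=np.array([-np.sin(psi),np.cos(psi),0]);
a=np.radians(50);x=-np.sin(a)*t-np.cos(a)*np.array([0,0,1])
rows(o,(*(G-95*x),50,psi),(*G,50,psi),smax=20)
E
```

```text
[0.014, -0.002, -0.002, -0.1, 1.0, -0.9]
[0.014, -0.001, -0.002, 0.4, 1.0, -0.5]
[0.014, -0.001, -0.002, 0.4, 1.0, -0.5]
-- 3 at [448.5 379.5  86.9]
[0.019, 0.001, 0.0, 0.0, 0.0, 0.0]
[0.019, 0.0, 0.0, 0.0, 0.0, 0.0]
[0.019, -0.0, 0.0, 0.0, 0.0, 0.0]
[0.019, -0.0, -0.0, 0.0, 0.0, 0.0]
[0.019, -0.001, -0.0, 0.0, 0.0, 0.0]
-- 8 at [489.8 319.6  25.8]
```

Request:
{"op": "carry_out", "data": {
  "commands": [
    [0.014,-0.002,-0.002,0,1,-0.7],
    [0.014,-0.001,-0.002,0.3,1,-0.6],
    [0.014,-0.001,-0.002,0.4,1,-0.6],
    [0.02,0,0,0,0,0],
    [0.02,0,0,0,0,0],
    [0.01,0,0,0,0,0],
    [0,0,0,0,0,0]
  ]
}}

```text
t: 5.0
ee_pos: [475.6, 342.0, 52.2]
orientation: [0.349, 0.651, -0.931]
ft_force: [0.1, 0.4, 0.6]
width: 87.6
```

```bash
python3 - <<'E'
from h import *
from workcell import ctrl
o=ctrl.get_obs();print(o["ft_force"],np.round(o["ee_pos"],1))
psi=np.arctan2(331.6,481.5);rows(o,(481.5,331.6,38,50,psi),smax=15)
E
```

```text
[0.10788925 0.4032887  0.63594421] [475.6 342.   52.2]
[0.012, -0.0, -0.001, -0.2, -0.2, -0.0]
[0.012, -0.0, -0.001, -0.1, -0.2, 0.1]
[0.012, -0.0, -0.001, -0.1, -0.2, 0.1]
-- 3 at [489.8 319.6  25.8]
```

Request:
{"op": "carry_out", "data": {
  "commands": [
    [0.012,0,-0.001,0,-0.2,0],
    [0.012,0,-0.001,0,0,0],
    [0.013,0,-0.001,0,0,0],
    [0.002,0,0,0,0,0]
  ]
}}

```text
t: 5.5
ee_pos: [492.0, 318.8, 22.7]
orientation: [0.347, 0.648, -0.929]
ft_force: [0.0, 0.6, -0.5]
width: 88.0
```

Request:
{"op": "carry_out", "data": {
  "commands": [
    [0,0,0,0,0,0],
    [0,0,0,0,0,0],
    [0,0,0,0,0,0],
    [0,0,0,0,0,0],
    [0,0,0,0,0,0],
    [0,0,0,0,0,0]
  ],
  "grip": 1
}}

```text
t: 6.25
ee_pos: [492.0, 319.6, 23.1]
orientation: [0.348, 0.648, -0.929]
ft_force: [0.7, -0.3, -0.1]
width: 58.0
```

```bash
python3 - <<'E'
from h import *
from workcell import ctrl
o=ctrl.get_obs();print(o["t"],o["width"],o["ft_force"],np.round(o["ee_pos"],1),params(o).round(3),np.round(tool(o)[0]-19*tool(o)[1][:,0],1))
E
```

```text
6.25 57.95071160925036 [ 0.70203777 -0.33712987 -0.08595017] [492.  319.6  23.1] [  0.601 586.487  35.427  49.422   0.598] [483.8 331.5  35.4]
```

```bash
python3 - <<'E'
from h import *
from workcell import ctrl
o=ctrl.get_obs();psi=np.arctan2(-359,479)
rows(o,(483,331,195,50,None),(497,-335,200,50,psi),smax=52)
E
```

```text
[-0.026, -0.0, 0.03, -0.2, -0.1, -0.2]
[-0.026, -0.0, 0.03, -0.0, -0.1, 0.0]
[-0.026, -0.0, 0.03, -0.0, -0.1, 0.0]
[-0.026, -0.0, 0.031, -0.0, -0.1, 0.0]
-- 4 at [491.2 319.  182.8]
[0.038, -0.002, 0.032, 3.3, 0.0, -3.9]
[0.038, -0.002, 0.032, 3.3, 0.0, -3.9]
[0.038, -0.002, 0.032, 3.3, -0.0, -3.9]
[0.038, -0.002, 0.033, 3.3, 0.0, -3.9]
[0.038, -0.002, 0.033, 3.3, -0.0, -3.9]
[0.038, -0.002, 0.033, 3.3, 0.0, -3.9]
[0.038, -0.001, 0.033, 3.3, 0.0, -3.9]
[0.038, -0.001, 0.033, 3.3, 0.0, -3.9]
[0.039, -0.001, 0.033, 3.3, -0.0, -3.9]
[0.039, -0.001, 0.033, 3.3, -0.0, -3.9]
[0.039, -0.001, 0.033, 3.3, 0.0, -3.9]
[0.039, -0.0, 0.033, 3.3, 0.0, -3.9]
[0.039, -0.0, 0.033, 3.3, -0.0, -3.9]
[0.039, -0.0, 0.033, 3.3, 0.0, -3.9]
-- 18 at [ 488.3 -346.6  187.8]
```

Request:
{"op": "carry_out", "data": {
  "commands": [
    [-0.012,0,0.015,0,0,0],
    [-0.026,0,0.03,0,0,0],
    [-0.026,0,0.03,0,0,0],
    [-0.026,0,0.03,0,0,0],
    [-0.012,0,0.017,0,0,0],
    [0.019,-0.001,0.017,1.7,0,-2],
    [0.038,-0.002,0.032,3.3,0,-3.9],
    [0.038,-0.002,0.032,3.3,0,-3.9]
  ]
}}

```text
t: 7.25
ee_pos: [550.8, 207.6, 192.2]
orientation: [0.43, 0.62, -1.141]
ft_force: [0.7, 0.4, -1.8]
width: 58.2
```

Request:
{"op": "carry_out", "data": {
  "commands": [
    [0.038,-0.002,0.033,3.3,0,-3.9],
    [0.038,-0.002,0.033,3.3,0,-3.9],
    [0.038,-0.002,0.033,3.3,0,-3.9],
    [0.038,-0.001,0.033,3.3,0,-3.9],
    [0.038,-0.001,0.033,3.3,0,-3.9],
    [0.039,-0.001,0.033,3.3,0,-3.9],
    [0.039,-0.001,0.033,3.3,0,-3.9],
    [0.039,-0.001,0.033,3.3,0,-3.9]
  ]
}}

```text
t: 8.25
ee_pos: [560.0, -202.7, 190.9]
orientation: [0.685, 0.478, -1.84]
ft_force: [1.0, 0.2, -1.0]
width: 58.2
```

```bash
python3 - <<'E'
from h import *
from workcell import ctrl
o=ctrl.get_obs();psi=np.arctan2(-359,479);print(o["t"],o["width"],o["ft_force"],params(o).round(3),np.round(o["qpos"],2))
rows(o,(497,-335,165,50,psi),(497,-335,130,0,psi),(497,-335,95,-35,psi),smax=52)
E
```

```text
8.25 58.17445744955537 [ 0.99573541  0.18928662 -1.03743037] [-3.23000e-01  5.95965e+02  2.03379e+02  4.90190e+01 -3.62000e-01] [ 0.01  0.62  1.66 -0.81  1.35  0.76]
[0.037, 0.0, 0.019, 2.8, -0.2, -2.9]
[0.037, 0.0, 0.019, 2.6, -0.2, -3.1]
[0.037, 0.0, 0.019, 2.6, -0.2, -3.1]
[0.037, 0.0, 0.019, 2.6, -0.2, -3.1]
-- 4 at [ 488.3 -346.6  152.8]
[0.004, 0.0, -0.007, 0.0, 8.3, -0.0]
[0.004, 0.0, -0.007, -0.0, 8.3, 0.0]
[0.005, -0.0, -0.006, -0.0, 8.3, 0.0]
[0.005, 0.0, -0.005, 0.0, 8.3, -0.0]
[0.005, -0.0, -0.004, -0.0, 8.3, -0.0]
[0.006, 0.0, -0.004, 0.0, 8.3, 0.0]
-- 10 at [ 497. -335.  111.]
[0.009, 0.0, -0.003, -0.0, 8.8, 0.0]
[0.008, 0.0, -0.002, 0.0, 8.8, 0.0]
[0.008, 0.0, -0.0, 0.0, 8.8, -0.0]
[0.008, -0.0, 0.001, -0.0, 8.7, 0.0]
-- 14 at [ 503.5 -326.3   79.4]
```

Request:
{"op": "carry_out", "data": {
  "commands": [
    [0.037,0,0.019,2.7,0,-3],
    [0.037,0,0.019,2.7,0,-3],
    [0.037,0,0.019,2.7,0,-3],
    [0.037,0,0.019,2.7,0,-3],
    [0,0,0,0,0,0]
  ]
}}

```text
t: 8.88
ee_pos: [480.9, -354.3, 150.3]
orientation: [0.79, 0.388, -2.117]
ft_force: [-0.5, -0.8, -1.7]
width: 58.1
```

Request:
{"op": "carry_out", "data": {
  "commands": [
    [0.004,0,-0.007,0,8.3,0],
    [0.004,0,-0.007,0,8.3,0],
    [0.005,0,-0.006,0,8.3,0],
    [0.005,0,-0.005,0,8.3,0],
    [0.005,0,-0.004,0,8.3,0],
    [0,0,0,0,0,0]
  ]
}}

```text
t: 9.62
ee_pos: [490.2, -340.5, 115.3]
orientation: [1.562, 0.773, -1.746]
ft_force: [-1.2, 0.6, -1.0]
width: 58.4
```

```bash
python3 - <<'E'
from h import *
from workcell import ctrl
o=ctrl.get_obs();psi=np.arctan2(-359,479);p,T=tool(o);print(o["t"],o["width"],o["ft_force"],params(o).round(3),np.round(o["qpos"],2),(p-19*T[:,0]).round(1))
S=dict(np.load("scene0.npz"))
q=[plane(ray(S,c),45) for c in((147,106),(112,135),(152,156),(185,125))];print(np.round(q,0).tolist(),np.mean(q,0))
rows(o,(497,-335,105,-35,psi),(497,-335,92,-68,psi),smax=52,rmax=6)
for n in("scene",):
    d=ctrl.get_image(n);cv2.imwrite(f"pics/{n}2.png",cv2.resize(d["pixels"][60:240,60:300],None,fx=3,fy=3,interpolation=cv2.INTER_CUBIC))
E
```

```text
9.625 58.40961136192269 [-1.18444267  0.56849455 -1.01792971] [ -0.604 596.928 134.223   6.382  -0.651] [-0.57  0.53  1.76 -0.15  0.87  0.18] [ 491.5 -338.8  134.2]
[[403.0, -427.0, 45.0], [547.0, -440.0, 45.0], [556.0, -293.0, 45.0], [414.0, -281.0, 45.0]] [ 479.9586211  -360.26961019   45.        ]
[0.004, 0.0, -0.003, -0.1, 5.9, -0.0]
[0.004, 0.0, -0.003, -0.1, 5.9, -0.0]
[0.004, 0.0, -0.002, -0.1, 5.9, -0.0]
[0.004, 0.0, -0.002, -0.1, 5.9, -0.0]
[0.004, 0.0, -0.002, -0.1, 5.9, -0.0]
[0.004, 0.0, -0.001, -0.1, 5.9, -0.0]
[0.004, 0.0, -0.001, -0.1, 5.9, -0.0]
-- 7 at [ 503.5 -326.3   89.4]
[0.002, -0.0, -0.001, 0.0, 5.5, 0.0]
[0.002, 0.0, -0.0, 0.0, 5.5, -0.0]
[0.001, 0.0, -0.0, -0.0, 5.5, -0.0]
[0.001, -0.0, -0.0, -0.0, 5.5, 0.0]
[0.001, -0.0, -0.0, -0.0, 5.5, 0.0]
[0.001, -0.0, 0.0, 0.0, 5.5, -0.0]
-- 13 at [ 507.6 -320.9   84.9]
```

View pics/scene2.png

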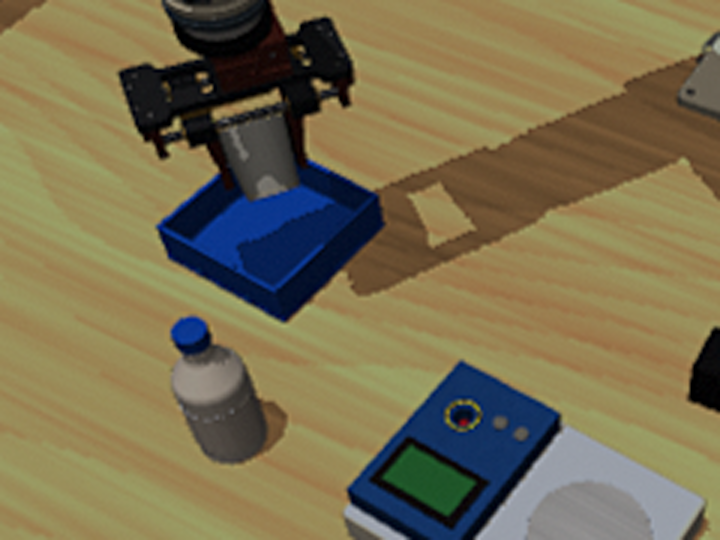

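Request:
{"op": "carry_out", "data": {
  "commands": [
    [0.004,0,-0.003,0,6,0],
    [0.004,0,-0.003,0,6,0],
    [0.004,0,-0.002,0,6,0],
    [0.004,0,-0.002,0,5,0],
    [0.004,0,-0.001,0,4,0],
    [0.004,0,-0.001,0,4,0],
    [0.004,0,0,0,4,0],
    [0.003,0,0,0,4,0]
  ]
}}

```text
t: 10.68
ee_pos: [505.5, -311.9, 84.3]
orientation: [2.162, 1.123, -1.194]
ft_force: [0.0, 0.2, -2.4]
width: 57.9
```

Request:
{"op": "carry_out", "data": {
  "commands": [
    [0.003,0,0,0,4,0],
    [0.002,0,0,0,4,0],
    [0.001,0,0,0,4,0],
    [0.001,0,0,0,4,0],
    [0.001,0,0,0,4,0],
    [0.001,0,0,0,4,0],
    [0.001,0,0,0,4,0],
    [0,0,0,0,4,0]
  ]
}}

```text
t: 11.68
ee_pos: [510.7, -290.2, 72.4]
orientation: [2.556, 1.397, -0.602]
ft_force: [0.0, 0.2, -1.0]
width: 57.9
```

```bash
python3 - <<'E'
from h import *
from workcell import ctrl
o=ctrl.get_obs();p,T=tool(o);print(o["t"],o["width"],o["ft_force"],params(o).round(3),np.round(o["qpos"],2),(p-19*T[:,0]).round(1))
d=ctrl.get_image("scene");hs=cv2.cvtColor(d["pixels"],cv2.COLOR_BGR2HSV)
cv2.imwrite("pics/scene3.png",cv2.resize(d["pixels"][60:200,60:260],None,fx=3.5,fy=3.5,interpolation=cv2.INTER_CUBIC))
E
```

```text
11.675 57.90824623785317 [ 0.04997275  0.24419619 -1.02541443] [-5.46000e-01  5.86942e+02  8.04680e+01 -6.49430e+01 -5.80000e-01] [-0.99  0.92  1.66  0.99  1.41 -1.01] [ 501.6 -304.8   80.5]
```

View pics/scene3.png

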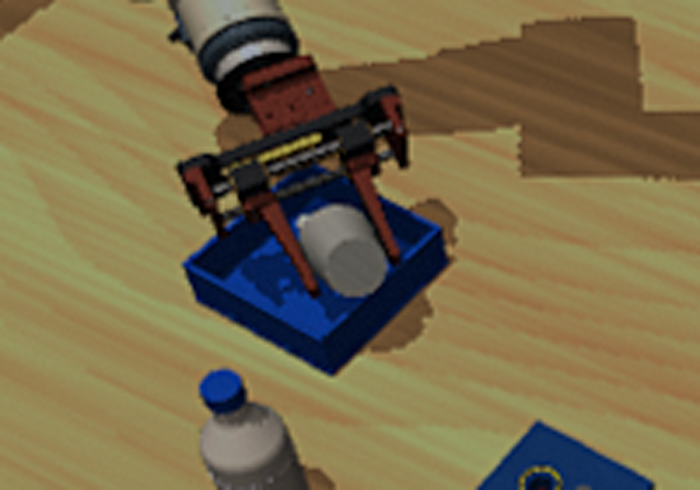

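Crop: the cup is tipped over the tray at (340,250), and the gripper hides its mouth. The balls may be out, since the vertical force rose by about 1.4 N. I'll tip a little further, wait, then look.

Request:
{"op": "carry_out", "data": {
  "commands": [
    [-0.004,0,0.005,0,5,0],
    [-0.004,0,0.005,0,5,0],
    [0,0,0,0,0,0],
    [0,0,0,0,0,0],
    [0,0,0,0,0,0]
  ]
}}

```text
t: 12.35
ee_pos: [505.0, -292.7, 64.0]
orientation: [2.653, 1.48, -0.398]
ft_force: [0.0, -0.1, -1.5]
width: 58.1
```

```bash
python3 - <<'E'
from h import *
from workcell import ctrl
o=ctrl.get_obs();p,T=tool(o);print(o["t"],o["width"],o["ft_force"],params(o).round(3),np.round(o["qpos"],2),(p-19*T[:,0]).round(1))
rows(o,(505,-300,160,-55,None),(560,-170,230,-40,None),smax=50)
E
```

```text
12.35 58.07662198688812 [ 0.00948368 -0.07807729 -1.47676586] [-5.57000e-01  5.83664e+02  6.89330e+01 -7.48030e+01 -5.61000e-01] [-1.02  1.02  1.61  1.03  1.56 -1.06] [ 495.5 -308.4   68.9]
[-0.004, -0.0, -0.028, -3.3, -6.6, 0.6]
[-0.008, 0.001, -0.027, -0.2, -6.6, -0.4]
[-0.011, 0.001, -0.026, -0.3, -6.6, -0.4]
-- 3 at [ 512.9 -286.6  149.1]
[0.019, -0.002, -0.033, -2.1, -3.7, -2.8]
[0.017, -0.002, -0.035, -2.3, -3.7, -2.6]
[0.014, -0.002, -0.036, -2.4, -3.7, -2.5]
[0.012, -0.002, -0.036, -2.6, -3.7, -2.3]
-- 7 at [ 563.5 -158.3  215.4]
```

Request:
{"op": "carry_out", "data": {
  "commands": [
    [0.002,0,-0.02,0,0,0],
    [0,0,-0.035,0,-4,0],
    [-0.004,0,-0.035,-0.5,-6,0],
    [0,0,-0.035,-1,-6,-1],
    [0.017,0,-0.035,-2.3,-3.7,-2.6],
    [0.014,0,-0.036,-2.4,-3.7,-2.5],
    [0.012,0,-0.036,-2.6,-3.7,-2.3],
    [0.012,0,-0.036,-2.6,-3.7,-2.3]
  ]
}}

```text
t: 13.35
ee_pos: [591.6, -139.7, 280.9]
orientation: [2.017, 1.508, -0.878]
ft_force: [0.4, -0.6, -0.8]
width: 58.3
```

```bash
python3 - <<'E'
from h import *
from workcell import ctrl
o=ctrl.get_obs();p,T=tool(o);print(o["t"],o["width"],o["ft_force"],params(o).round(3),np.round(o["qpos"],2),(p-19*T[:,0]).round(1))
a=[];
for n,(y,x) in(("scene",(90,80)),("side",(100,250))):
    d=ctrl.get_image(n);np.savez(n+"4.npz",**d);a.append(cv2.resize(d["pixels"][y:y+90,x:x+110],(396,324),interpolation=cv2.INTER_CUBIC))
cv2.imwrite("pics/pair4.png",np.hstack(a))
rows(o,(560,60,230,10,None),(649,81,230,50,None),smax=50)
E
```

```text
13.35 58.32848426095112 [ 0.39963727 -0.63554677 -0.81720206] [-2.53000e-01  6.07326e+02  2.94741e+02 -4.32250e+01 -2.89000e-01] [-0.59  0.46  1.63  0.73  1.39 -0.57] [ 587.9 -152.2  294.7]
[0.032, -0.01, -0.016, -3.2, -8.9, -2.1]
[0.029, -0.01, -0.02, -3.3, -8.9, -1.9]
[0.025, -0.01, -0.024, -3.5, -8.9, -1.4]
[0.02, -0.009, -0.027, -3.7, -8.9, -0.8]
[0.015, -0.009, -0.029, -3.8, -8.9, -0.2]
[0.01, -0.008, -0.031, -3.8, -8.9, 0.4]
-- 6 at [560.4  56.7 211.3]
[-0.001, 0.018, 0.001, -0.2, -8.0, 0.0]
[-0.001, 0.018, 0.001, -0.2, -8.0, 0.1]
[-0.001, 0.018, 0.001, -0.2, -8.0, 0.1]
[-0.001, 0.018, 0.001, -0.2, -8.0, 0.1]
[-0.002, 0.018, 0.001, -0.1, -8.0, 0.1]
-- 11 at [650.8  66.6 217.8]
```

View pics/pair4.png

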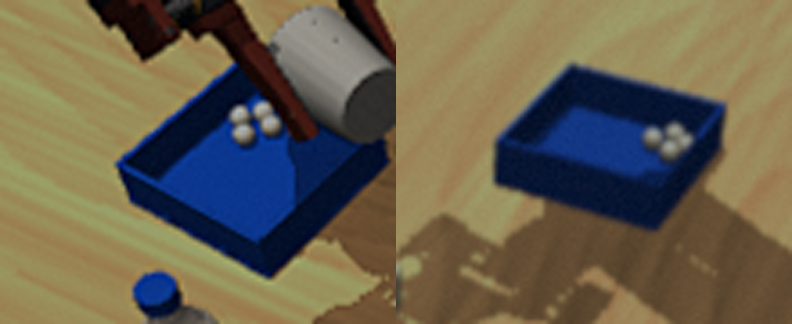

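All four white balls lie in the tray: (240–270,115–132) in the left half of the picture and (653–685,130–150) in the right half. Now to the pan.

Request:
{"op": "carry_out", "data": {
  "commands": [
    [0.03,-0.01,-0.016,-3.2,-8.9,-2],
    [0.027,-0.01,-0.02,-3.3,-8.9,-1.8],
    [0.023,-0.01,-0.024,-3.5,-8.9,-1.4],
    [0.018,-0.009,-0.027,-3.7,-8.9,-0.8],
    [0.012,-0.009,-0.029,-3.8,-8.9,-0.2],
    [0.008,-0.008,-0.031,-3.8,-8.9,0.4],
    [0,0.01,0,0,-8,0],
    [0,0.01,0,0,-8,0]
  ]
}}

```text
t: 14.45
ee_pos: [575.9, 57.6, 227.9]
orientation: [0.789, 0.862, -1.299]
ft_force: [-0.4, 0.6, -1.7]
width: 57.8
```

```bash
python3 - <<'E'
from h import *
from workcell import ctrl
o=ctrl.get_obs();p,T=tool(o);print(o["t"],o["width"],o["ft_force"],params(o).round(3),np.round(o["qpos"],2),(p-19*T[:,0]).round(1))
rows(o,(648,82,190,49.4,np.arctan2(81.3,648.5)),smax=50)
E
```

```text
14.45 57.76660975801857 [-0.39515902  0.60675237 -1.6609999 ] [1.15000e-01 5.78491e+02 2.44664e+02 2.83130e+01 1.11000e-01] [ 0.33  0.41  1.73 -0.53  1.16  0.48] [574.7  66.5 244.7]
[0.015, 0.024, -0.008, -0.6, -7.0, -0.5]
[0.013, 0.025, -0.01, -0.2, -7.0, 0.2]
[0.012, 0.025, -0.012, -0.2, -7.0, 0.2]
-- 3 at [649.8  67.7 177.6]
```

Request:
{"op": "carry_out", "data": {
  "commands": [
    [0.015,0.024,-0.008,-0.6,-7.4,-0.5],
    [0.013,0.025,-0.01,-0.2,-7.4,0],
    [0.012,0.025,-0.012,-0.2,-7.4,0],
    [0,0,0,0,0,0]
  ]
}}

```text
t: 14.95
ee_pos: [648.1, 67.2, 177.0]
orientation: [0.486, 0.556, -1.394]
ft_force: [-0.6, -0.5, -0.9]
width: 58.1
```

```bash
python3 - <<'E'
from h import *
from workcell import ctrl
o=ctrl.get_obs();p,T=tool(o);print(o["t"],o["width"],o["ft_force"],params(o).round(3),np.round(o["qpos"],2),(p-19*T[:,0]).round(1))
for n in("wrist","scene","side"):
    d=ctrl.get_image(n);np.savez(n+"5.npz",**d);
    if n=="wrist": cv2.imwrite("pics/wrist5.png",d["pixels"])
E
```

```text
14.95 58.07667636749597 [-0.57636102 -0.51691784 -0.87435331] [1.26000e-01 6.51612e+02 1.88922e+02 5.11990e+01 1.18000e-01] [ 0.44  0.71  1.55 -0.85  1.36  0.72] [646.4  81.9 188.9]
```

View pics/wrist5.png

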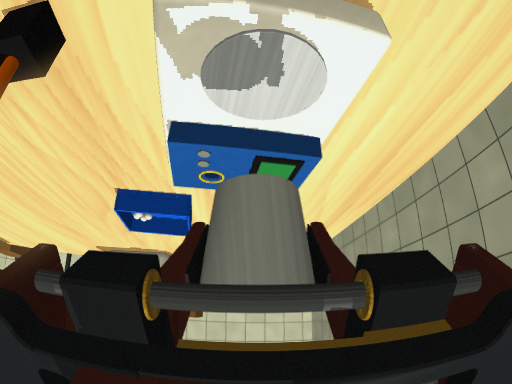

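The wrist view shows the cup gripped straight, the pan ellipse at x 202–327, y 29–119, and the yellow ring at (211,177).

```bash
python3 - <<'E'
from h import *
from workcell import ctrl
d=dict(np.load("wrist5.npz"));hs=cv2.cvtColor(d["pixels"],cv2.COLOR_BGR2HSV)
e=[plane(fray(d,c),60) for c in((202,73),(327,76),(266,29),(262,119))]
print("pan",np.round(e,1).tolist(),((e[0]+e[1])/2).round(1),((e[2]+e[3])/2).round(1))
m=cv2.inRange(hs,(22,140,100),(34,255,255));m[:160]=0;m[195:]=0;m[:,:190]=0;m[:,235:]=0
ys,xs=np.nonzero(m);E=cv2.fitEllipse(np.c_[xs,ys].astype(np.float32));print(len(xs),E,"hole",plane(fray(d,E[0]),74).round(1))
S=dict(np.load("scene5.npz"));
for nm,D,(x0,y0,w,h) in(("scene",dict(np.load("scene0.npz")),(204,188,22,22)),("side",dict(np.load("side0.npz")),(216,158,22,20))):
    hh=cv2.cvtColor(D["pixels"],cv2.COLOR_BGR2HSV)[y0:y0+h,x0:x0+w];mm=cv2.inRange(hh,(18,70,70),(36,255,255))
    ys,xs=np.nonzero(mm);c=((xs.min()+xs.max())/2+x0,(ys.min()+ys.max())/2+y0);print(nm,len(xs),c,plane(ray(D,c),74).round(1))
    print("  proj of cup foot if axis at G:")
o=ctrl.get_obs();p,T=tool(o);g=p-19*T[:,0]
# cup in grip: foot centre at grasp: G=(483.8,331.5,35.4) th 49.42 psi .598; cup (481.5,331.6,0)
pg,Tg=pose(.601,586.5,35.4,49.42,.598);G0=pg-19*Tg[:,0]
f=Tg.T@(np.array([481.5,331.6,0])-G0); f[1]=0;print("foot rel in tool",f.round(1),"now",(g+T@f).round(1),"axis now",(T@Tg.T@[0,0,1]).round(3))
E
```

```text
pan [[603.8, 82.1, 60.0], [695.7, 91.2, 60.0], [645.0, 126.2, 60.0], [654.9, 30.3, 60.0]] [649.8  86.6  60. ] [650.   78.3  60. ]
91 ((211.0331268310547, 176.4997100830078), (10.606919288635254, 23.90009880065918), 94.72306060791016) hole [609.5 -61.9  74. ]
scene 39 (np.float64(211.5), np.float64(195.5)) [605.7 -68.2  74. ]
  proj of cup foot if axis at G:
side 30 (np.float64(229.5), np.float64(163.5)) [611.8 -80.2  74. ]
  proj of cup foot if axis at G:
foot rel in tool [ 22.1   0.  -27.7] now [647.4  81.3 158.9] axis now [-0.005  0.027  1.   ]
```

```bash
python3 - <<'E'
from h import *
from workcell import ctrl
d=dict(np.load("wrist5.npz"))
o=ctrl.get_obs();p,T=tool(o);g=p-19*T[:,0]
pg,Tg=pose(.601,586.5,35.4,49.42,.598);f=np.array([22.1,0,-27.7]);ax=Tg.T@[0,0,1]
tt=T@Tg.T@np.array([-np.sin(.598),np.cos(.598),0])
for r,nm in((24,"near"),(0,"c"),(-24,"far")): print(nm,proj(d,g+T@f+r*tt,True).round(1))
im=d["pixels"];print([(r,im[r,258].tolist()) for r in range(168,186)])
psi=np.arctan2(80,649.5);P,T2=pose(psi,100,0,49.4,psi);off=T2@f;G=np.array([649.5,80,64])-off;print("G target",G.round(1))
rows(o,(*(G+[0,0,60]),49.4,psi),(*(G+[0,0,6]),49.4,psi),(*G,49.4,psi),smax=20)
E
```

```text
near [261.3 183.5]
c [260.8 202.3]
far [260.3 216.9]
[(168, [20, 44, 17]), (169, [42, 95, 30]), (170, [60, 132, 40]), (171, [63, 141, 43]), (172, [64, 142, 44]), (173, [73, 131, 62]), (174, [89, 114, 95]), (175, [98, 110, 108]), (176, [98, 109, 109]), (177, [99, 110, 109]), (178, [98, 107, 107]), (179, [97, 108, 107]), (180, [99, 111, 109]), (181, [98, 110, 109]), (182, [99, 110, 108]), (183, [99, 110, 108]), (184, [96, 107, 107]), (185, [99, 109, 109])]
G target [649.7  78.8  99.4]
[0.012, 0.001, -0.013, -0.2, 0.8, 0.1]
[0.012, 0.001, -0.013, -0.1, 0.8, 0.1]
-- 2 at [651.4  64.4 147. ]
[0.012, 0.0, -0.014, 0.0, 0.0, 0.0]
[0.012, 0.0, -0.014, 0.0, 0.0, 0.0]
[0.012, 0.0, -0.014, 0.0, 0.0, 0.0]
-- 5 at [651.4  64.4  93. ]
[0.004, 0.0, -0.005, 0.0, 0.0, 0.0]
-- 6 at [651.4  64.4  87. ]
```

```bash
python3 - <<'E'
from h import *
from workcell import ctrl
o=ctrl.get_obs();p,T=tool(o);g=p-19*T[:,0]
pg,Tg=pose(.601,586.5,35.4,49.42,.598);f=np.array([22.1,0,-27.7])
M=T@Tg.T;a=[]
for n in("scene","side"):
    d=dict(np.load(n+"5.npz"));fc=g+T@f;c=proj(d,fc+M@[0,0,32]);x0,y0=(c-[40,40]).astype(int)
    k=4.8;im=cv2.resize(d["pixels"][y0:y0+80,x0:x0+80],None,fx=k,fy=k,interpolation=cv2.INTER_CUBIC)
    for z,r in((0,24),(64,31)):
        for q in np.linspace(0,2*np.pi,40):
            u=(proj(d,fc+M@[r*np.cos(q),r*np.sin(q),z])-[x0,y0]+.5)*k;cv2.circle(im,tuple(int(v) for v in u),1,(0,0,255),-1)
    a.append(im)
cv2.imwrite("pics/cup5.png",np.hstack(a))
E
```

```text
(no output)
```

View pics/cup5.png

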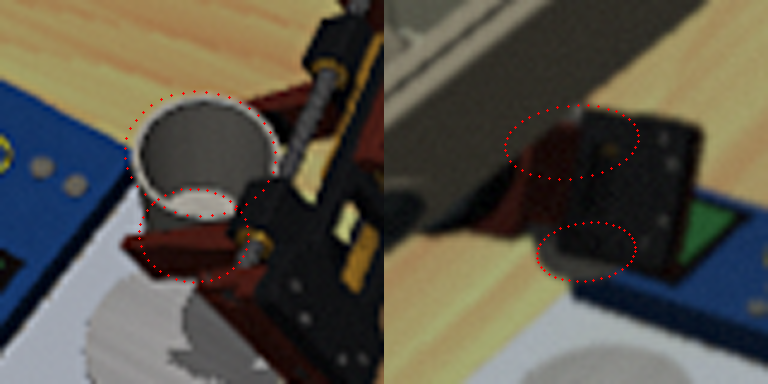

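Overlay: in both views the predicted rim and foot (red) match the cup within about 2 mm, so it hasn't slipped noticeably. I'll lower it, watching the force.

Request:
{"op": "carry_out", "data": {
  "commands": [
    [0.012,0,-0.013,0,0.8,0],
    [0.012,0,-0.013,0,0.8,0],
    [0.012,0,-0.014,0,0,0],
    [0.012,0,-0.014,0,0,0],
    [0.01,0,-0.011,0,0,0],
    [0,0,0,0,0,0]
  ]
}}

```text
t: 15.85
ee_pos: [649.3, 62.1, 93.4]
orientation: [0.524, 0.577, -1.388]
ft_force: [0.1, 0.0, -0.3]
width: 58.0
```

```bash
cat > st.py <<'E'
from h import *
from workcell import ctrl
import sys
o=ctrl.get_obs();p,T=tool(o);print(round(o["t"],2),"w",round(o["width"],1),"F",np.round(o["ft_force"],1),"par",params(o).round(3),"G",(p-19*T[:,0]).round(1))
E
python3 - <<'E'
from st import *
psi=np.arctan2(80,649.5)
rows(o,(649.7,78.8,98,49.4,psi),smax=20)
E
```

```text
15.85 w 58.0 F [ 0.1  0.  -0.3] par [1.17000e-01 6.52065e+02 1.05822e+02 4.90510e+01 1.13000e-01] G [647.6  76.4 105.8]
[0.003, 0.002, -0.007, -0.7, -0.3, 0.2]
-- 1 at [651.5  64.5  85.6]
```

Request:
{"op": "carry_out", "data": {
  "commands": [
    [0.003,0.002,-0.007,-0.5,0,0],
    [0.001,0,-0.001,0,0,0]
  ]
}}

```text
t: 16.1
ee_pos: [651.6, 65.1, 84.4]
orientation: [0.517, 0.582, -1.384]
ft_force: [0.3, -0.4, -0.9]
width: 57.9
```

Request:
{"op": "carry_out", "data": {
  "commands": [
    [0.001,0,-0.001,0,0,0]
  ]
}}

```text
t: 16.23
ee_pos: [651.9, 65.2, 83.2]
orientation: [0.518, 0.582, -1.384]
ft_force: [0.6, 0.1, -0.3]
width: 58.0
```

Request:
{"op": "carry_out", "data": {
  "commands": [
    [0.001,0,-0.001,0,0,0]
  ]
}}

```text
t: 16.35
ee_pos: [652.0, 65.2, 83.0]
orientation: [0.517, 0.581, -1.384]
ft_force: [-5.3, 3.9, 8.6]
width: 57.9
```

```bash
python3 st.py
```

```text
16.35 w 57.9 F [-5.3  3.9  8.6] par [1.22000e-01 6.55098e+02 9.54750e+01 4.91160e+01 1.19000e-01] G [650.3  79.5  95.5]
```

Request:
{"op": "carry_out", "data": {
  "commands": [
    [0,0,0,0,0,0],
    [0,0,0,0,0,0],
    [0,0,0,0,0,0],
    [0,0,0,0,0,0],
    [0,0,0,0,0,0]
  ],
  "grip": 0
}}

```text
t: 16.98
ee_pos: [652.6, 65.3, 83.9]
orientation: [0.519, 0.58, -1.383]
ft_force: [0.2, 0.3, -0.2]
width: 87.7
```

Request:
{"op": "carry_out", "data": {
  "commands": [
    [-0.01,0,0,0,0,0],
    [-0.02,0,0,0,0,0],
    [-0.03,0,0,0,0,0],
    [-0.04,0,0,0,0,0],
    [-0.02,0,0,0,0,0],
    [0,0,0,0,0,0]
  ]
}}

```text
t: 17.73
ee_pos: [641.0, 161.9, 168.0]
orientation: [0.521, 0.58, -1.381]
ft_force: [0.4, -1.0, -0.1]
width: 87.9
```

```bash
python3 - <<'E'
from st import *
a=[]
for n in("wrist","scene","side"):
    d=ctrl.get_image(n);np.savez(n+"6.npz",**d)
    if n=="wrist": im=d["pixels"]
    else: 
        c=proj(d,(650,81,90)).astype(int);im=cv2.resize(d["pixels"][c[1]-40:c[1]+40,c[0]-45:c[0]+45],None,fx=4.2,fy=4.2,interpolation=cv2.INTER_CUBIC);im=cv2.copyMakeBorder(im,0,384-im.shape[0],0,0,cv2.BORDER_CONSTANT)
    a.append(im)
cv2.imwrite("pics/all6.png",cv2.resize(np.hstack(a),None,fx=.62,fy=.62,interpolation=cv2.INTER_AREA))
rows(o,(560,160,220,0,None),(432.5,99.5,220,0,None),smax=52)
E
```

```text
17.73 w 87.9 F [ 0.4 -1.  -0.1] par [2.69000e-01 6.63020e+02 1.80422e+02 4.89810e+01 1.21000e-01] G [639.2 176.2 180.4]
[-0.004, -0.013, 0.003, -1.3, 8.2, 0.9]
[-0.005, -0.013, 0.002, -1.2, 8.2, 0.9]
[-0.006, -0.013, 0.001, -1.3, 8.2, 0.7]
[-0.006, -0.013, 0.0, -1.4, 8.2, 0.5]
[-0.007, -0.013, -0.001, -1.5, 8.2, 0.3]
[-0.007, -0.013, -0.002, -1.5, 8.2, 0.1]
-- 6 at [560. 160. 201.]
[0.0, -0.046, 0.009, 1.0, 0.0, -0.0]
[0.0, -0.046, 0.009, 1.0, 0.0, 0.0]
[0.0, -0.046, 0.008, 1.0, 0.0, 0.0]
-- 9 at [432.5  99.5 201. ]
```

View pics/all6.png

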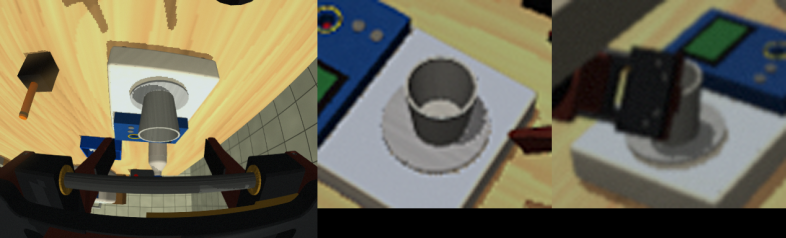

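The cup stands upright on the pan, near its middle, in all three views. Next is the stylus.

Request:
{"op": "carry_out", "data": {
  "commands": [
    [-0.004,-0.013,0.003,-1.3,8.4,0.9],
    [-0.005,-0.013,0.002,-1.2,8.4,0.9],
    [-0.006,-0.013,0.001,-1.3,8.4,0.7],
    [-0.006,-0.013,0,-1.4,8.4,0.5],
    [-0.007,-0.013,-0.001,-1.5,8.4,0.3],
    [-0.007,-0.013,-0.002,-1.5,8.4,0.1],
    [0,-0.046,0.009,1,0,0],
    [0,-0.046,0.009,1,0,0]
  ]
}}

```text
t: 18.88
ee_pos: [470.5, 106.9, 192.6]
orientation: [1.056, 1.358, -1.026]
ft_force: [0.0, 0.3, -0.3]
width: 87.8
```

```bash
python3 - <<'E'
from st import *
rows(o,(432.5,99.4,180,0,None),(432.5,99.4,140,0,None),smax=50)
d=dict(np.load("scene6.npz"))
c=proj(d,(650,81,90)).astype(int);print("crop org",c-[45,40])
g=cv2.cvtColor(d["pixels"],cv2.COLOR_BGR2GRAY)
for y in range(c[1]+12,c[1]+30,3): print(y,c[0]-30,g[y,c[0]-30:c[0]+31].tolist())
for nm,P in(("pan",(649.8,80,60)),("L",(649.8-34,80-34,60))): print(nm,proj(d,P).round(1))
ring=np.array([proj(d,(649.8+48*np.cos(a),80+48*np.sin(a),60)) for a in np.linspace(0,6.3,60)]);print("pan ext",ring.min(0).round(1),ring.max(0).round(1))
ring=np.array([proj(d,(650,81,60)+24*np.array([np.cos(a),np.sin(a),0])) for a in np.linspace(0,6.3,60)]);print("foot ext",ring.min(0).round(1),ring.max(0).round(1))
E
```

```text
18.88 w 87.8 F [ 0.   0.3 -0.3] par [ 2.22000e-01  4.82806e+02  2.11593e+02 -2.69000e+00  2.35000e-01] G [471.  106.1 211.6]
[0.016, -0.019, -0.0, 0.2, -1.3, 0.8]
[0.016, -0.02, -0.0, 0.3, -1.3, 0.0]
-- 2 at [432.5  99.4 161. ]
[0.04, 0.0, 0.0, 0.0, 0.0, 0.0]
-- 3 at [432.5  99.4 121. ]
crop org [211 191]
243 226 [168, 169, 170, 168, 168, 168, 169, 169, 171, 161, 131, 144, 142, 143, 145, 145, 147, 149, 151, 150, 150, 151, 141, 99, 51, 43, 47, 49, 49, 49, 51, 49, 47, 48, 47, 46, 46, 43, 40, 49, 70, 85, 89, 85, 79, 110, 158, 149, 148, 140, 142, 175, 170, 168, 168, 170, 175, 161, 83, 19, 28]
246 226 [169, 167, 168, 169, 167, 169, 167, 169, 170, 172, 158, 122, 137, 149, 145, 145, 143, 143, 145, 144, 144, 146, 148, 152, 157, 153, 131, 102, 90, 71, 49, 49, 47, 53, 63, 72, 107, 120, 115, 115, 113, 129, 162, 157, 153, 149, 146, 147, 126, 100, 157, 172, 170, 169, 172, 167, 130, 60, 56, 61, 67]
249 226 [169, 169, 169, 169, 169, 169, 169, 170, 168, 168, 170, 174, 157, 117, 143, 148, 149, 146, 147, 146, 143, 143, 143, 144, 145, 144, 146, 149, 152, 153, 153, 151, 146, 146, 146, 148, 150, 150, 152
[... 439 characters left out ...]
168, 170, 169, 169, 169, 168, 169, 168, 169, 168, 169, 168, 169, 170, 173, 176, 164, 127, 125, 120, 121, 128, 141, 148, 149, 150, 151, 150, 149, 148, 148, 143, 137, 130, 115, 110, 115, 128, 150, 157, 174, 171, 170, 170, 169, 172, 166, 127, 61, 56, 60, 74, 94, 124, 166, 160, 158, 157]
258 226 [169, 168, 169, 168, 168, 169, 169, 168, 170, 169, 169, 168, 170, 169, 168, 168, 169, 168, 168, 168, 170, 170, 169, 173, 174, 174, 177, 171, 160, 172, 160, 170, 160, 179, 176, 175, 174, 175, 172, 171, 170, 169, 168, 168, 169, 170, 173, 167, 127, 61, 59, 58, 73, 92, 103, 132, 154, 151, 152, 153, 155]
pan [256.4 237.9]
L [250.6 220.8]
pan ext [235.6 220.1] [277.2 256.8]
foot ext [246.3 229.1] [267.1 247.4]
```

The image numbers place the cup foot within about 2 mm of the pan's centre. Next I move over the stylus.

Request:
{"op": "carry_out", "data": {
  "commands": [
    [0.016,-0.019,0,0.2,-1.3,0.6],
    [0.016,-0.02,0,0.3,-1.3,0],
    [0,0,0,0,0,0]
  ]
}}

```text
t: 19.25
ee_pos: [425.7, 94.0, 158.3]
orientation: [1.04, 1.312, -1.054]
ft_force: [-0.2, 0.9, 0.8]
width: 87.4
```

```bash
python3 - <<'E'
from st import *
d=ctrl.get_image("wrist");hs=cv2.cvtColor(d["pixels"],cv2.COLOR_BGR2HSV)
m=cv2.inRange(hs,(3,150,60),(14,255,255))
for c,s,mm in blob(m,near=proj(d,(432.5,99.4,90),True),amin=30)[:4]:print(c.round(1),s)
for z in(115,50): print(z,proj(d,(432.5,99.4,z),True).round(1))
cv2.imwrite("pics/wrist7.png",d["pixels"]);np.savez("wrist7.npz",**d)
rows(o,(432.5,99.4,92,0,None),smax=50)
E
```

```text
19.25 w 87.4 F [-0.2  0.9  0.8] par [2.17000e-01 4.36178e+02 1.77324e+02 8.00000e-03 2.19000e-01] G [425.9  94.1 177.3]
[268.5 190.9] [261 182  18  20 248]
[270.2 211.7] [261 200  20  20 146]
[503.1  74.1] [497  52  15  49 340]
115 [270.1 209.8]
50 [268.  187.5]
[0.043, 0.004, -0.002, -0.2, 0.0, 0.6]
[0.043, 0.004, -0.002, -0.2, 0.0, 0.0]
-- 2 at [432.5  99.4  73. ]
```

View pics/wrist7.png

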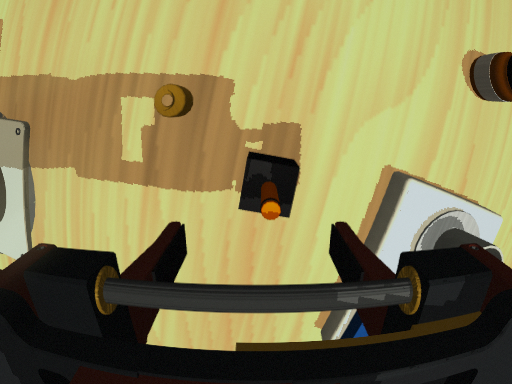

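The wrist view shows the orange stylus top at (270,210), against (270.1,209.8) predicted, so the stylus position holds. I'll descend and grip.

Request:
{"op": "carry_out", "data": {
  "commands": [
    [0.01,0.007,-0.004,0,0,0.5],
    [0.025,0.001,0,0,0,0],
    [0.025,0,0,0,0,0],
    [0.024,0,0,0,0,0],
    [0,0,0,0,0,0]
  ]
}}

```text
t: 19.92
ee_pos: [443.5, 102.0, 72.8]
orientation: [1.054, 1.298, -1.039]
ft_force: [-0.7, -0.6, -0.0]
width: 87.8
```

```bash
python3 - <<'E'
from st import *
rows(o,(432.5,99.4,92,0,None),smax=50)
E
```

```text
19.93 w 87.8 F [-0.7 -0.6 -0. ] par [ 2.26000e-01  4.54884e+02  9.17560e+01 -5.80000e-02  2.17000e-01] G [443.3 101.9  91.8]
[-0.0, -0.011, 0.0, -0.5, -0.1, -0.6]
-- 1 at [432.5  99.4  73. ]
```

Request:
{"op": "carry_out", "data": {
  "commands": [
    [0,-0.011,0,-0.5,0,-0.6],
    [0,0,0,0,0,0]
  ]
}}

```text
t: 20.18
ee_pos: [433.5, 99.8, 73.5]
orientation: [1.042, 1.308, -1.039]
ft_force: [-0.4, -0.8, -0.0]
width: 87.9
```

```bash
python3 - <<'E'
from st import *
print(T.round(3));rows(o,(432.5,99.4,92,0,None),smax=50)
E
```

```text
20.18 w 87.9 F [-0.4 -0.8 -0. ] par [ 2.26000e-01  4.44866e+02  9.24550e+01 -5.90000e-02  2.27000e-01] G [433.5  99.8  92.5]
[[ 0.001  0.974  0.225]
 [ 0.001  0.225 -0.974]
 [-1.     0.001 -0.001]]
[0.0, -0.001, 0.0, 0.1, -0.1, -0.0]
-- 1 at [432.5  99.4  73. ]
```

Request:
{"op": "carry_out", "data": {
  "commands": [
    [0,-0.001,0,0,0,0],
    [0,0,0,0,0,0],
    [0,0,0,0,0,0],
    [0,0,0,0,0,0],
    [0,0,0,0,0,0],
    [0,0,0,0,0,0],
    [0,0,0,0,0,0],
    [0,0,0,0,0,0]
  ],
  "grip": 1
}}

```text
t: 21.18
ee_pos: [434.0, 99.9, 75.2]
orientation: [1.044, 1.306, -1.036]
ft_force: [0.2, 0.0, 0.6]
width: 14.6
```

Request:
{"op": "carry_out", "data": {
  "commands": [
    [0,0,0,0,0,0],
    [-0.005,0,0,0,0,0],
    [-0.02,0,0,0,0,0],
    [-0.03,0,0,0,0,0],
    [-0.035,0,0,0,0,0],
    [-0.035,0,0,0,0,0],
    [0,0,0,0,0,0]
  ]
}}

```text
t: 22.05
ee_pos: [432.7, 99.5, 204.6]
orientation: [1.043, 1.307, -1.037]
ft_force: [0.3, 0.5, -1.0]
width: 14.6
```

```bash
python3 - <<'E'
from st import *
rows(o,(609,-59,240,0,None),smax=48)
E
```

```text
22.05 w 14.6 F [ 0.3  0.5 -1. ] par [ 2.26000e-01  4.43972e+02  2.23631e+02 -5.80000e-02  2.27000e-01] G [432.7  99.5 223.6]
[-0.003, 0.033, 0.031, 3.7, -0.0, -0.2]
[-0.003, 0.032, 0.033, 3.7, -0.0, 0.0]
[-0.003, 0.032, 0.035, 3.7, -0.0, 0.0]
[-0.003, 0.032, 0.037, 3.7, -0.0, 0.0]
[-0.003, 0.032, 0.039, 3.7, -0.0, 0.0]
-- 5 at [609. -59. 221.]
```

Request:
{"op": "carry_out", "data": {
  "commands": [
    [-0.003,0.033,0.031,3.7,0,0],
    [-0.003,0.032,0.033,3.7,0,0],
    [-0.003,0.032,0.035,3.7,0,0],
    [-0.003,0.03,0.036,3.7,0,0],
    [-0.003,0.028,0.034,3.7,0,0],
    [0,0,0,0,0,0]
  ]
}}

```text
t: 22.8
ee_pos: [602.4, -57.0, 212.4]
orientation: [1.284, 1.164, -1.289]
ft_force: [-0.1, -0.3, -1.2]
width: 14.6
```

```bash
python3 - <<'E'
from st import *
d=ctrl.get_image("wrist");cv2.imwrite("pics/wrist8.png",d["pixels"]);np.savez("wrist8.npz",**d)
hs=cv2.cvtColor(d["pixels"],cv2.COLOR_BGR2HSV)
pr=proj(d,(609,-59,74),True);print(pr.round(1),"tip pred",proj(d,p+70.2*T[:,0],True).round(1),"tip z",(p+70.2*T[:,0]).round(1))
m=cv2.inRange(hs,(22,120,90),(34,255,255))
for c,s,mm in blob(m,near=pr,amin=10)[:3]:print(c.round(1),s,plane(fray(d,c),74).round(1))
rows(o,(609,-59,240,0,None),smax=48)
E
```

```text
22.8 w 14.6 F [-0.1 -0.3 -1.2] par [-9.40000e-02  6.05171e+02  2.31386e+02 -1.04000e-01 -1.04000e-01] G [602.5 -57.  231.4]
[265.6 185. ] tip pred [258.4 203.3] tip z [602.  -56.8 142.2]
[266.4 186.2] [253 174  28  26 165] [609.7 -60.4  74. ]
[288.7 235.5] [286 225   8  22  22] [ 628.9 -118.6   74. ]
[326.  219.4] [325 217   3   5  10] [ 671.2 -104.2   74. ]
[-0.009, 0.007, 0.001, -0.4, -0.1, 0.3]
-- 1 at [609. -59. 221.]
```

View pics/wrist8.png

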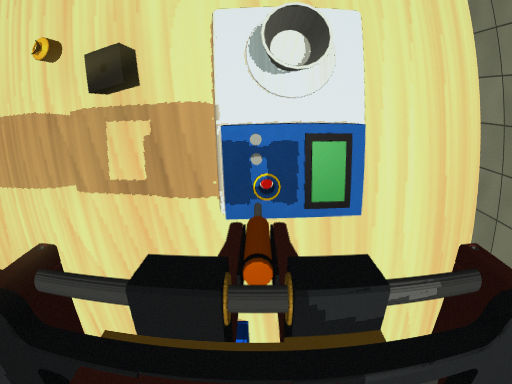

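The wrist view shows the stylus gripped straight with its tip at (258,204), the ring at (266.5,186.5) with the red button visible inside, and the cup on the pan.

Request:
{"op": "carry_out", "data": {
  "commands": [
    [0,0.007,0.002,-0.4,0,0.3],
    [0.02,0,0,0,0,0],
    [0.025,0,0,0,0,0],
    [0,0,0,0,0,0]
  ]
}}

```text
t: 23.35
ee_pos: [605.0, -54.6, 164.2]
orientation: [1.274, 1.172, -1.277]
ft_force: [0.1, -0.1, -1.4]
width: 14.8
```

```bash
cat > tip.py <<'E'
from st import *
d=ctrl.get_image("wrist");hs=cv2.cvtColor(d["pixels"],cv2.COLOR_BGR2HSV)
tip=p+70.2*T[:,0];print("tip",tip.round(1),"px",proj(d,tip,True).round(1))
pr=proj(d,(609.5,-60,74),True)
m=cv2.inRange(hs,(22,120,90),(34,255,255))
for c,s,mm in blob(m,near=pr,amin=6)[:3]:
    c=(s[0]+(s[2]-1)/2,s[1]+(s[3]-1)/2);print("ring",c,s,plane(fray(d,c),74).round(1))
dx=T.T@(np.array([609.5,-60,tip[2]])-tip);print("to hole, tool axes mm",dx.round(1),"turn",np.degrees(R.from_matrix(T.T@pose(0,0,0,0,params(o)[4])[1]).as_rotvec()).round(2))
E
python3 tip.py
```

```text
23.35 w 14.8 F [ 0.1 -0.1 -1.4] par [-9.00000e-02  6.07543e+02  1.83189e+02 -1.63000e-01 -8.90000e-02] G [605.1 -54.7 183.2]
tip [604.6 -54.4  94. ] px [258.4 203.3]
ring (np.float64(265.0), np.float64(202.5)) [249 187  33  32 202] [609.8 -60.4  74. ]
ring (np.float64(291.0), np.float64(242.5)) [289 239   5   8   8] [ 630.9 -101.6   74. ]
ring (np.float64(129.0), np.float64(207.5)) [127 207   5   2   7] [480.2 -54.6  74. ]
to hole, tool axes mm [-0.   5.4  5.1] turn [-0.   -0.16  0.33]
```

Request:
{"op": "carry_out", "data": {
  "commands": [
    [0,0.0055,0.0055,0,0,0.3],
    [0,0,0,0,0,0]
  ]
}}

```text
t: 23.65
ee_pos: [612.3, -60.6, 167.4]
orientation: [1.278, 1.165, -1.268]
ft_force: [1.1, 0.2, 0.1]
width: 14.7
```

```bash
python3 tip.py
```

```text
23.65 w 14.7 F [1.1 0.2 0.1] par [-9.90000e-02  6.15171e+02  1.86421e+02 -1.58000e-01 -8.80000e-02] G [612.2 -60.6 186.4]
tip [612.6 -60.4  97.2] px [258.5 203.3]
ring (np.float64(255.0), np.float64(196.0)) [239 181  33  31 209] [609.7 -60.5  74. ]
ring (np.float64(326.0), np.float64(250.5)) [325 246   3  10  10] [ 673.5 -121.7   74. ]
ring (np.float64(149.0), np.float64(250.5)) [148 248   3   6   9] [ 498.8 -107.7   74. ]
to hole, tool axes mm [-0.  -3.2 -0.1] turn [ 0.   -0.16 -0.28]
```

Request:
{"op": "carry_out", "data": {
  "commands": [
    [0.01,-0.003,0,0,0,0],
    [0.006,0,0,0,0,0],
    [0,0,0,0,0,0]
  ]
}}

```text
t: 24.08
ee_pos: [609.0, -60.2, 150.8]
orientation: [1.278, 1.164, -1.268]
ft_force: [0.3, 0.7, -1.4]
width: 14.7
```

```bash
python3 tip.py
```

```text
24.07 w 14.7 F [ 0.3  0.7 -1.4] par [-9.90000e-02  6.11855e+02  1.69819e+02 -1.64000e-01 -8.80000e-02] G [608.9 -60.2 169.8]
tip [609.4 -60.   80.6] px [258.4 203.3]
ring (np.float64(259.0), np.float64(201.0)) [242 185  35  33 231] [609.9 -60.1  74. ]
ring (np.float64(279.0), np.float64(331.5)) [279 329   1   6   6] [ 618.4 -204.8   74. ]
ring (np.float64(261.0), np.float64(342.0)) [257 342   9   1   9] [ 598.4 -218.5   74. ]
to hole, tool axes mm [ 0.   0.1 -0. ] turn [ 0.   -0.16 -0.31]
```

Request:
{"op": "carry_out", "data": {
  "commands": [
    [0.006,0,0,0,0,0],
    [0.006,0,0,0,0,0],
    [0,0,0,0,0,0]
  ]
}}

```text
t: 24.5
ee_pos: [609.3, -60.2, 138.2]
orientation: [1.278, 1.164, -1.268]
ft_force: [0.1, -0.9, -0.6]
width: 14.6
```

```bash
python3 tip.py
```

```text
24.5 w 14.6 F [ 0.1 -0.9 -0.6] par [-9.90000e-02  6.12132e+02  1.57174e+02 -1.62000e-01 -8.80000e-02] G [609.2 -60.2 157.2]
tip [609.7 -60.   68. ] px [258.5 203.3]
ring (np.float64(258.5), np.float64(205.0)) [241 189  36  33 232] [609.7 -59.5  74. ]
ring (np.float64(258.5), np.float64(342.0)) [255 342   8   1   8] [ 597. -206.   74.]
ring (np.float64(124.0), np.float64(270.5)) [122 269   5   4   6] [ 478.  -113.6   74. ]
to hole, tool axes mm [-0.  -0.2 -0. ] turn [ 0.   -0.16 -0.32]
```

Request:
{"op": "carry_out", "data": {
  "commands": [
    [0.004,0,0,0,0,0],
    [0.003,0,0,0,0,0],
    [0,0,0,0,0,0]
  ]
}}

```text
t: 24.92
ee_pos: [609.7, -60.2, 131.1]
orientation: [1.279, 1.163, -1.268]
ft_force: [-0.2, 0.3, -0.2]
width: 14.4
```

Request:
{"op": "carry_out", "data": {
  "commands": [
    [0.0015,0,0,0,0,0]
  ]
}}

```text
t: 25.05
ee_pos: [609.8, -60.2, 129.7]
orientation: [1.279, 1.163, -1.267]
ft_force: [0.7, -0.4, -0.8]
width: 14.5
```

Request:
{"op": "carry_out", "data": {
  "commands": [
    [0.0015,0,0,0,0,0]
  ]
}}

```text
t: 25.18
ee_pos: [609.8, -60.2, 128.2]
orientation: [1.279, 1.163, -1.267]
ft_force: [-0.1, -0.6, -0.7]
width: 14.3
```

Request:
{"op": "carry_out", "data": {
  "commands": [
    [0.001,0,0,0,0,0],
    [0.001,0,0,0,0,0]
  ]
}}

```text
t: 25.42
ee_pos: [610.0, -60.2, 126.5]
orientation: [1.279, 1.163, -1.267]
ft_force: [-1.1, -0.6, 3.5]
width: 14.8
```

Request:
{"op": "carry_out", "data": {
  "commands": [
    [0.001,0,0,0,0,0],
    [0.001,0,0,0,0,0]
  ]
}}

```text
t: 25.68
ee_pos: [610.0, -60.2, 124.7]
orientation: [1.279, 1.163, -1.267]
ft_force: [-0.7, 0.2, 4.0]
width: 14.5
```

Request:
{"op": "carry_out", "data": {
  "commands": [
    [0.001,0,0,0,0,0]
  ]
}}

```text
t: 25.8
ee_pos: [610.0, -60.2, 123.8]
orientation: [1.279, 1.163, -1.267]
ft_force: [-2.4, -0.1, 3.3]
width: 14.4
```

Request:
{"op": "carry_out", "data": {
  "commands": [
    [0.001,0,0,0,0,0]
  ]
}}

```text
t: 25.92
ee_pos: [610.1, -60.2, 122.9]
orientation: [1.279, 1.163, -1.267]
ft_force: [-2.0, 0.1, 8.3]
width: 14.7
```

```bash
python3 - <<'E'
from h import *
from workcell import ctrl
for i in range(6):
    d=ctrl.get_image("side" if i%2 else "scene");o=ctrl.get_obs();print(round(o["t"],2),np.round(o["ee_pos"],2),np.round(o["ft_force"],1),round(o["width"],1))
E
```

```text
25.98 [610.12 -60.23 122.99] [-2.3 -0.1  6.3] 14.5
26.02 [610.09 -60.23 123.03] [-1.9  0.8  5.3] 14.6
26.07 [610.1  -60.24 123.01] [-1.3 -0.6  5. ] 14.5
26.12 [610.09 -60.25 123.03] [-2.   0.5  5. ] 14.8
26.18 [610.1  -60.24 123.04] [-1.5 -0.1  4.9] 14.4
26.23 [610.1  -60.22 123.03] [-0.3  0.7  5.1] 14.6
```

Request:
{"op": "carry_out", "data": {
  "commands": [
    [0.0008,0,0,0,0,0]
  ]
}}

```text
t: 26.35
ee_pos: [610.2, -60.3, 122.8]
orientation: [1.279, 1.162, -1.267]
ft_force: [-4.0, 0.4, 10.4]
width: 14.5
```

```bash
python3 - <<'E'
from h import *
from workcell import ctrl
for i in range(5):
    d=ctrl.get_image("side" if i%2 else "scene");o=ctrl.get_obs();print(round(o["t"],2),np.round(o["ee_pos"],2),np.round(o["ft_force"],1),round(o["width"],1))
d=ctrl.get_image("wrist");hs=cv2.cvtColor(d["pixels"],cv2.COLOR_BGR2HSV)
c=proj(d,(650,81,124),True);print("cup rim px",c.round(0),d["pixels"][int(c[1]),int(c[0])])
E
```

```text
26.4 [610.27 -60.29 122.84] [-3.3  0.1  9.3] 14.3
26.45 [610.26 -60.26 122.9 ] [-3.1  0.1  8.3] 14.7
26.5 [610.24 -60.26 122.88] [-2.4  0.3  8.7] 14.3
26.55 [610.23 -60.25 122.88] [-3.1  0.2  9.1] 14.2
26.6 [610.21 -60.24 122.87] [-2.9  0.6  8.1] 14.9
cup rim px [308.  -9.] [14 13 12]
```

A 0.15 mm advance raised the force by about 3.5 N, so the button is on its rigid stop. Handing in.

```bash
python3 -c "
from workcell import ctrl
print(ctrl.close_job())"
```

```text
the job is handed in; nothing more can be done
None
```

I finished the job and handed it in at about 26.6 s, inside the 72 s limit. The gripper still held the stylus, with the tare button pressed down.

- **Balls:** all four were in the blue tray in both the scene and side views after pouring.
- **Cup:** it stood upright and free on the pan, about 2 mm from the middle by the image numbers. It was still there in the wrist view just before the button was pressed. A later check missed it because the cup was outside the camera's frame.
- **Button:** the stylus tip went through the hole within about 1 mm of its centre. At the end, another 0.15 mm of travel raised the push by about 3.5 N to 8–9 N, so the button is on its rigid stop. That is about twice the 4.5 N it needs. There was also a 3 N sideways force.
- **Left alone:** I never moved the bottle, jar or brass weight, and no contact with them showed in the forces or pictures.

**Disagreement:** before placing, one wrist-camera check put the cup's foot about 10 pixels (6–7 mm) from where I predicted. The scene and side views agreed with the prediction to about 2 mm, and the cup touched the pan at the expected height.

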